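Level the finishing rack and lay the handle blanks in it

TASK

Turn the red knob until the blue hinged table sits level, and only then lay every handle blank on the bench into a bay of its own on that table, flat side down, with its dark tab towards the yellow strip and resting fully on the bay floor. Leave the table level, let go of everything, and do not disturb the sanding block, the setting gauge or the wax tin.

Things in the scene. Friction and masses are not known exactly. Their poses are not given: they have to be found in the camera images.
- rack: levelling rack, fixed to the bench: steel foot plate 170 x 360 mm carrying the hinged blue table, and to its right (-y) the column of the tilt screw. Origin: on the bench below the middle of the blue table; x away from the robot along the bays, y along the row of bays
- tilt_table (a joint): tilt of the blue hinged table (186 x 276 mm, hinged along its left edge) in rad: 0 is level, positive means the knob-side (right, -y) edge hangs low. When level its bay floors are 66 mm above the bench and its blue top is at mid-height of the red band on the white index post at its right edge. It carries four bays side by side
- level_knob (a joint): red tilt-screw knob on the column, turned by hand about a vertical axis, 0 to 6.28 rad, growing clockwise seen from above; clockwise raises the knob-side edge of the table by 0.03 rad per rad, anticlockwise lowers it. Takes several grips
- level_knob_grip (a point): point on the knob's axis at the height to grip its bar (bar 46 mm long, 14 mm thick, 32 mm tall, top 7 mm above this point). The bar lies along this point's x axis and turns with the knob
- bay0 (a point): floor of bay 0 (0 is leftmost, at the hinge; 3 is next to the knob), where the origin of a blank lying in it comes. x along the bay towards the yellow strip, z up from the floor; tilts with the table. Bay from x = -75 to +95 mm (yellow strip, far from the robot), 46 mm wide, between slats 5 mm high, 24 mm wide
- bay1 (a point): floor of bay 1 (0 is leftmost, at the hinge; 3 is next to the knob), where the origin of a blank lying in it comes. x along the bay towards the yellow strip, z up from the floor; tilts with the table. Bay from x = -75 to +95 mm (yellow strip, far from the robot), 46 mm wide, between slats 5 mm high, 24 mm wide
- bay2 (a point): floor of bay 2 (0 is leftmost, at the hinge; 3 is next to the knob), where the origin of a blank lying in it comes. x along the bay towards the yellow strip, z up from the floor; tilts with the table. Bay from x = -75 to +95 mm (yellow strip, far from the robot), 46 mm wide, between slats 5 mm high, 24 mm wide
- bay3 (a point): floor of bay 3 (0 is leftmost, at the hinge; 3 is next to the knob), where the origin of a blank lying in it comes. x along the bay towards the yellow strip, z up from the floor; tilts with the table. Bay from x = -75 to +95 mm (yellow strip, far from the robot), 46 mm wide, between slats 5 mm high, 24 mm wide
- blank_a: half-round beech handle blank: flat side 110 x 36 mm, straight sides 22 mm high, rounded back to 34 mm, pale flat side, 80 g; a dark tab 18 x 16 x 12 mm sticks out of its +x end. Origin: centre of the flat side of the 110 mm body; +x to the tab end, +z from flat side to rounded back. Starts standing on its plain end, tab up. May be absent.
- blank_a_tab (a point): tip of that blank's tab, 73 mm along +x from its origin and 16 mm above its flat side
- blank_b: half-round beech handle blank: flat side 110 x 36 mm, straight sides 22 mm high, rounded back to 34 mm, pale flat side, 80 g; a dark tab 18 x 16 x 12 mm sticks out of its +x end. Origin: centre of the flat side of the 110 mm body; +x to the tab end, +z from flat side to rounded back. Starts standing on its plain end, tab up. May be absent.
- blank_b_tab (a point): tip of that blank's tab, 73 mm along +x from its origin and 16 mm above its flat side
- blank_c: half-round beech handle blank: flat side 110 x 36 mm, straight sides 22 mm high, rounded back to 34 mm, pale flat side, 80 g; a dark tab 18 x 16 x 12 mm sticks out of its +x end. Origin: centre of the flat side of the 110 mm body; +x to the tab end, +z from flat side to rounded back. Starts lying flat side down. May be absent.
- blank_c_tab (a point): tip of that blank's tab, 73 mm along +x from its origin and 16 mm above its flat side
- blank_d: half-round beech handle blank: flat side 110 x 36 mm, straight sides 22 mm high, rounded back to 34 mm, pale flat side, 80 g; a dark tab 18 x 16 x 12 mm sticks out of its +x end. Origin: centre of the flat side of the 110 mm body; +x to the tab end, +z from flat side to rounded back. Starts lying on its rounded back, flat side up. May be absent.
- blank_d_tab (a point): tip of that blank's tab, 73 mm along +x from its origin and 16 mm above its flat side
- sanding_block: cork sanding block 52 x 42 x 26 mm, a bystander on the bench; origin at the middle of its underside
- dowel_gauge: aluminium setting gauge 100 x 50 x 22 mm, a bystander on the bench; origin at the middle of its underside
- wax_tin: round yellow wax tin, 70 mm wide, 45 mm high, a bystander on the bench; origin at the middle of its underside
Mind the look-alikes: they are no part of the job. What is shaped like the blank_b but turquoise is not meant.

How it is judged:
On the way, in this order (a step that is already met when the one before it is completed fails the run):
1. the blue table is level (within 0.025 rad) (value of joint tilt_table between -0.025 and 0.025 rad), for 0.5 s.
2. every blank lies in a bay, flat side down, tab towards the yellow strip, the table still level (all of step 1 and angle between each of blank_a, blank_b, blank_c, blank_d's own z axis and vertical below 0.08 rad and linear speed of each of blank_a, blank_b, blank_c, blank_d below 0.03 m/s and z of blank_a in the frame of bay0 between -0.004 and 0.004 m and x of each of blank_a_tab, blank_b_tab, blank_c_tab, blank_d_tab in the frame of bay0 above 0.04 m and (distance between blank_a and bay0 below 0.025 m or distance between blank_a and bay1 below 0.025 m or distance between blank_a and bay2 below 0.025 m or distance between blank_a and bay3 below 0.025 m) and z of blank_b in the frame of bay0 between -0.004 and 0.004 m and (distance between blank_b and bay0 below 0.025 m or distance between blank_b and bay1 below 0.025 m or distance between blank_b and bay2 below 0.025 m or distance between blank_b and bay3 below 0.025 m) and z of blank_c in the frame of bay0 between -0.004 and 0.004 m and (distance between blank_c and bay0 below 0.025 m or distance between blank_c and bay1 below 0.025 m or distance between blank_c and bay2 below 0.025 m or distance between blank_c and bay3 below 0.025 m) and z of blank_d in the frame of bay0 between -0.004 and 0.004 m and (distance between blank_d and bay0 below 0.025 m or distance between blank_d and bay1 below 0.025 m or distance between blank_d and bay2 below 0.025 m or distance between blank_d and bay3 below 0.025 m)), for 0.3 s.
At the end, for the whole second after the job is handed in: The table is level within 0.025 rad; every blank present lies in a bay: its origin within 25 mm of that bay's point and within 4 mm of the floor height, its z axis within 0.08 rad of vertical (flat side down), its tab tip more than 40 mm to the yellow strip's side of the bay point, and at rest (all of step 2); the robot touches nothing.
It fails at once if a blank is laid on the table while the table is still clearly out of level (more than 0.06 rad) ((value of joint tilt_table above 0.06 rad or value of joint tilt_table below -0.06 rad) and (distance between blank_a and bay0 below 0.03 m or distance between blank_a and bay1 below 0.03 m or distance between blank_a and bay2 below 0.03 m or distance between blank_a and bay3 below 0.03 m or distance between blank_b and bay0 below 0.03 m or distance between blank_b and bay1 below 0.03 m or distance between blank_b and bay2 below 0.03 m or distance between blank_b and bay3 below 0.03 m or distance between blank_c and bay0 below 0.03 m or distance between blank_c and bay1 below 0.03 m or distance between blank_c and bay2 below 0.03 m or distance between blank_c and bay3 below 0.03 m or distance between blank_d and bay0 below 0.03 m or distance between blank_d and bay1 below 0.03 m or distance between blank_d and bay2 below 0.03 m or distance between blank_d and bay3 below 0.03 m)).
It fails at once if a bystander is moved more than 40 mm (distance of any of sanding_block, dowel_gauge, wax_tin from where it was at the start of the episode above 0.04 m).
Of blank_a, blank_b, blank_c, blank_d only 3 to 4 are there at a start; the rules pass over those that are not, and their reading is None.
At some moment in a run one of blank_c, blank_d may be knocked a few centimetres aside while the robot is not near it.
Once in a run the grip may slacken for a moment while it holds something.
It also fails if it takes over 210 s, if anything falls off the work surface, if the arm or the gripper's body presses on something with over 40 N, if the wrist force passes 120 N, or if a joint passes its speed limit or range.

ROBOT

A 6-joint arm with a two-finger parallel gripper is mounted at the origin on the work surface. World frame = base frame: x ahead of the robot, y to its left, z up, the work surface at z = 0. Lengths are in m, angles in rad, forces in N, time in s.
With the tool pointing down it reaches from about 0.425 to 0.95 m from the base axis. Payload 3.5 kg.
Tool frame: the origin (TCP) lies midway between the tips of the shut fingers; the grasp point (between the pads) lies 19 mm behind it; x points along the fingers, y is the direction in which the jaws open and shut, and the axes are right-handed (so a half turn about x gives the same grasp; the last joint's range is limited). The gripper opens to 85 mm and grips with 20 to 120 N. Pads are 22 mm wide; open, the fingers measure 114 mm over their backs; the gripper's body (76 mm by 85 mm) begins 54 mm behind the grasp point. The pads swing forward as they close: fully open they stand 13 mm farther back than shut.
Start: joints at [-1.456, 0.286, 1.577, -0, 1.279, -0.15], TCP at [0.177, -0.651, 0.231] pointing down, gripper open.
Joint ranges: [-2.77, 2.77], [-0.9, 2.22], [0.21, 2.48], [-1.53, 4.67], [0.24, 2.81], [-2.84, 2.84]. Speed limits (rad/s): [2.79, 2.79, 3.14, 3.14, 3.14, 3.14].

INTERFACE

Orientations are given as a unit quaternion [x, y, z, w].
In Python, from plant import sensors, optics, ctrl gives the robot as it stands.
- The arm moves only by the tool arm_command, never from a script. Its argument "increments" is a list that holds one entry, the list of rows, each a list of 4 numbers: the shift along the tool's x, y, z in cm, then the turn about the tool's x in rad. A call has 1 to 20 rows; each row shifts and turns the commanded pose from where the row before left it, along the tool's axes as they then stand; what a row does not reach is not made up. A row lasts 1/8 s, in which the tool goes at most 62.5 mm and 10.7 degrees, less where a joint would pass 70% of its speed; a pose out of reach is approached as far as the arm can. A call with a gripper value outside its range is refused whole. "grip" is the finger opening in cm, from 0 to 8.54, set as the call begins (left out, the last holds). The fingers move at their own pace and stop on an object; "grip_force" is the grip in N (left out, the last holds). Time passes only in rows, so rows that do not move let the fingers close. It gives the time, the measured TCP pose, the force and the opening at its end, in the units of the state.
- sensors.get_state(): the state, without advancing time (a new reading comes with each control period).
- optics.read_camera(name): name is "scene" or "top" or "wrist"; returns the picture (480x640x3 uint8, blue, green, red); there is no depth.
- optics.camera_model(name): a dict with "camera_matrix" (3x3 intrinsics, pixels), "world_from_camera" (4x4, takes a point from camera to world coordinates); the wrist camera has in their place "mount" (4x4, takes a point from camera to tool coordinates, whose origin is the TCP and whose axes are the tool frame's). Camera axes: x right, y up, looking along -z (the intrinsics and any distortion apply to the point x, -y, -z); pixel columns grow to the right and rows downward; lengths in m; the calibration is good to about 2 mm. The wrist camera is an equidistant fisheye: a pixel r from the principal point sees the ray r / f radians off the axis. A picture is of the moment at which its call begins: read the wrist's pose just before it. camera_model takes no time and is no camera call.
- ctrl.sign_off(): hands the job in, once; it reports no verdict.
Trained networks look in the newest picture that a camera, given by its name, has taken for a name from the list of things; names that differ only in an ending like _2 or _b are one class to them, and where a whole thing is asked for, a point or a joint stands for the part that bears it (a point fixed in the world has none). Each returns a list of dicts, best first, with "conf" (0 to 1); they miss things now and then, are a little off and sometimes report something else, mostly with a low value. They report only what shows in the picture. A call takes as long as a camera call. They do not tell look-alikes from the thing itself.
- optics.boxes_of(camera, query): "at" ([row, column] in pixels, amid what is visible of it).
- optics.place_of(camera, query): "at" ([row, column] in pixels: a listed point, or the origin of a listed thing).
The state is a dict: "time": time; "qpos": joint angles; "dq": joint speeds; "joint_efforts": joint torques, N m; "eef_pos": TCP position; "tcp_rot": TCP orientation; "contact_force": force on the tool from outside, world axes, zero at the start; "wrist_torque": the same for the moment, N m; "opening": opening from 0.0 (shut) to 1.0 (fully open).
Only numpy, scipy, OpenCV 4.12 (cv2) and the standard library are available. Lean on these libraries where they do the work, as an engineer would, in place of code of your own. Each camera call takes 0.05 s, during which the arm holds its last target.

## Working session

There is one attempt and no reset: what is moved stays moved. The work goes in short steps, Python scripts to look and compute and a tool call to move; the robot and the scene stay as the last step left them, time stands still between calls to the robot, and variables do not carry over. Pictures are saved under pics/ and viewed, and the job is handed in when it is done.

Besides the shell and the picture viewer there is one more tool, called after "Emit:" by a JSON object that holds its "method" and its "body", one argument or row to a line. arm_command: Moves the arm, as the interface text tells. Its arguments: {"type":"object","properties":{"increments":{"type":"array","items":{"type":"array","items":{"type":"array","items":{"type":"number"}}}},"grip":{"type":"number"},"grip_force":{"type":"number"}},"required":["increments"]}

```bash
mkdir -p pics; ls
cat > h.py <<'E'
import numpy as np, cv2, json
from plant import sensors, optics, ctrl
from scipy.spatial.transform import Rotation as R
E
python3 - <<'E'
from h import *
print(sensors.get_state())
for n in ["scene","top","wrist"]:
    m=optics.camera_model(n); print(n,{k:np.round(np.array(v),4).tolist() if not isinstance(v,str) else v for k,v in m.items()})
    cv2.imwrite(f"pics/{n}0.png",optics.read_camera(n))
E
```

```text
pics
{'time': 0.0, 'qpos': array([-1.45594571e+00,  2.87177464e-01,  1.57820881e+00,  1.94903815e-05,
        1.27860095e+00, -1.50025312e-01]), 'dq': array([-0.00096281, -0.00018975, -0.00012725, -0.00095981, -0.00014245,
       -0.00211631]), 'joint_efforts': array([-7.28847244e-04, -4.05982804e+01, -2.92629004e+01, -2.55327095e-04,
        5.81404209e-03,  1.26136106e-05]), 'eef_pos': array([ 0.17664686, -0.65078145,  0.2299221 ]), 'tcp_rot': array([ 0.70093582,  0.09421858, -0.70089286,  0.09252586]), 'contact_force': array([ 0.12390254, -0.41656398,  0.23479634]), 'wrist_torque': array([ 0.03463151,  0.03617362, -0.00326502]), 'opening': 1.0015083552554778}
scene {'camera_matrix': [[477.1036, 0.0, 317.9361], [0.0, 477.1036, 238.1124], [0.0, 0.0, 1.0]], 'world_from_camera': [[0.4739, -0.5243, 0.7075, 1.1659], [0.8806, 0.2881, -0.3763, -0.2856], [-0.0065, 0.8013, 0.5982, 0.6489], [0.0, 0.0, 0.0, 1.0]]}
top {'camera_matrix': [[613.6279, 0.0, 317.0982], [0.0, 613.6279, 230.631], [0.0, 0.0, 1.0]], 'world_from_camera': [[-0.0036, 0.9971, -0.0765, 0.4205], [-0.9999, -0.0046, -0.0127, 0.0537], [-0.013, 0.0764, 0.997, 1.2649], [0.0, 0.0, 0.0, 1.0]]}
wrist {'camera_matrix': [[371.6483, 0.0, 321.6953], [0.0, 371.6483, 234.7727], [0.0, 0.0, 1.0]], 'mount': [[0.0005, 0.3217, -0.9468, -0.1429], [1.0, 0.0011, 0.0009, -0.0], [0.0013, -0.9468, -0.3217, -0.0832], [0.0, 0.0, 0.0, 1.0]]}
```

View pics/scene0.png

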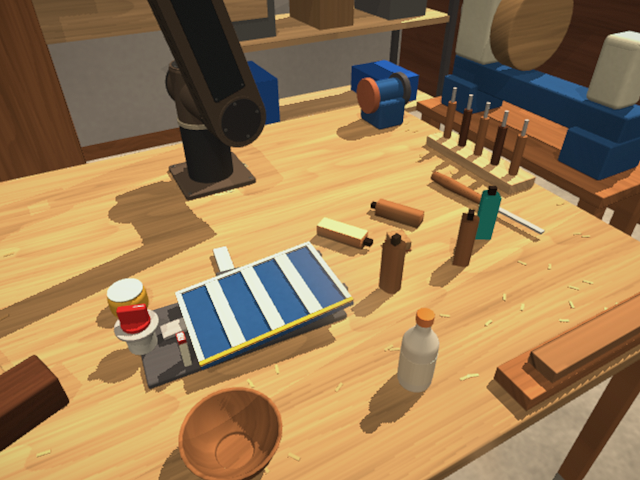

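View pics/top0.png

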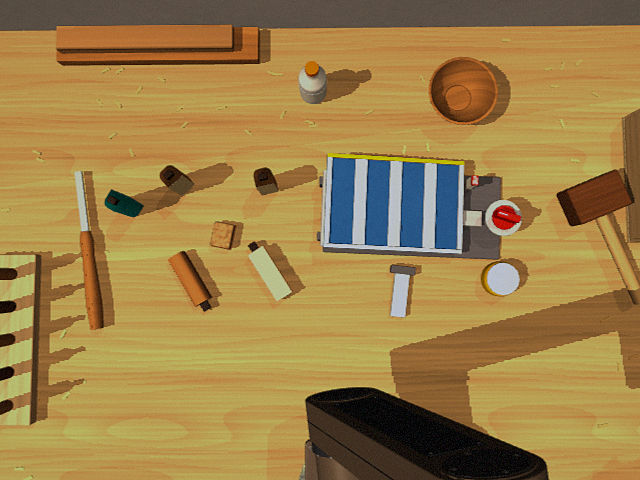

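View pics/wrist0.png

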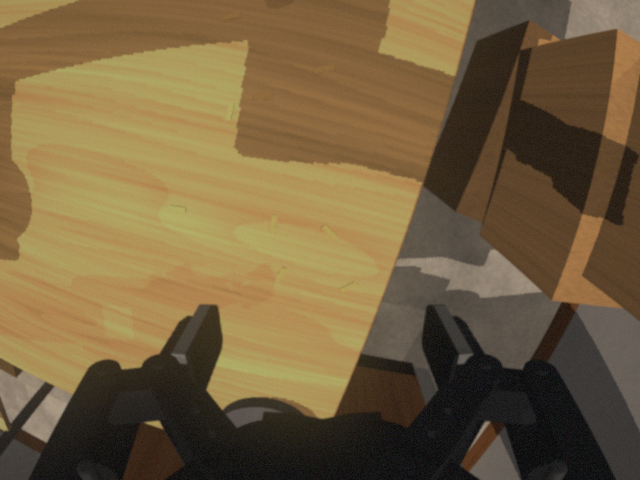

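Top view: two standing blanks at about (175,178) and (265,180), the round-back-up blank (190,280), the pale flat-up blank (270,270), and the turquoise decoy (123,203). The knob is at (503,217). The right-hand table edge hangs low.

```bash
cat >> h.py <<'E'
def ray(cam,rc):
    m=optics.camera_model(cam);K=np.array(m["camera_matrix"]);T=np.array(m["world_from_camera"])
    r,c=rc;d=np.array([(c-K[0,2])/K[0,0],-(r-K[1,2])/K[1,1],-1.0])
    return T[:3,3],T[:3,:3]@d
def onplane(cam,rc,z):
    o,d=ray(cam,rc);return o+d*(z-o[2])/d[2]
def tri(obs):
    A=[];b=[]
    for cam,rc in obs:
        o,d=ray(cam,rc);d=d/np.linalg.norm(d);P=np.eye(3)-np.outer(d,d);A.append(P);b.append(P@o)
    A=np.vstack(A);b=np.hstack(b);x,res,_,_=np.linalg.lstsq(A,b,rcond=None)
    return x,np.linalg.norm(A@x-b)
def proj(cam,p):
    m=optics.camera_model(cam);K=np.array(m["camera_matrix"]);T=np.array(m["world_from_camera"])
    q=T[:3,:3].T@(np.array(p)-T[:3,3]);return np.array([K[1,2]-K[1,1]*q[1]/-q[2],K[0,2]+K[0,0]*q[0]/-q[2]])
def grab(cam,name):
    s=sensors.get_state();im=optics.read_camera(cam);cv2.imwrite(f"pics/{name}.png",im);return im,s
def crop(im,r,c,h,w,k,name):
    r0=max(0,r-h);c0=max(0,c-w);cv2.imwrite(f"pics/{name}.png",cv2.resize(im[r0:r+h,c0:c+w],None,fx=k,fy=k,interpolation=cv2.INTER_CUBIC))
def st():
    s=sensors.get_state();Rm=R.from_quat(s["tcp_rot"]).as_matrix()
    print("t",round(s["time"],2),"pos",np.round(s["eef_pos"],4),"xax",np.round(Rm[:,0],3),"yax",np.round(Rm[:,1],3),"F",np.round(s["contact_force"],1),"op",round(s["opening"],3))
    return s,Rm
def mv(target,yaw=None):
    """cm/rad along the tool axes to a world target; yaw = wanted angle of jaw axis y in world (mod pi)"""
    s,Rm=st();d=np.array(target)-s["eef_pos"];print("tool shift cm",np.round(Rm.T@d*100,2))
    if yaw is not None:
        a=np.arctan2(Rm[1,1],Rm[0,1]);dy=(yaw-a+np.pi/2)%np.pi-np.pi/2
        # tool x is down: turn +t about x lowers world yaw
        print("turn about x",round(-dy,3),"q6",s["qpos"][5])
E
python3 - <<'E'
from h import *
for cam in ["top","scene"]:
    grab(cam,cam+"1")
    for q in ["rack","level_knob_grip","bay0","bay1","bay2","bay3","blank_a","blank_a_tab","blank_c","blank_c_tab","blank_d","sanding_block","dowel_gauge","wax_tin"]:
        print(cam,q,[(np.round(d["at"]).tolist(),round(d["conf"],2)) for d in optics.place_of(cam,q)])
E
```

```text
top rack [([210.0, 393.0], 0.9)]
top level_knob_grip [([218.0, 509.0], 0.87)]
top bay0 [([202.0, 340.0], 0.95), ([208.0, 414.0], 0.94), ([206.0, 378.0], 0.78), ([212.0, 447.0], 0.73), ([175.0, 167.0], 0.26)]
top bay1 [([202.0, 340.0], 0.95), ([208.0, 414.0], 0.94), ([206.0, 378.0], 0.78), ([212.0, 447.0], 0.73), ([175.0, 167.0], 0.26)]
top bay2 [([202.0, 340.0], 0.95), ([208.0, 414.0], 0.94), ([206.0, 378.0], 0.78), ([212.0, 447.0], 0.73), ([175.0, 167.0], 0.26)]
top bay3 [([202.0, 340.0], 0.95), ([208.0, 414.0], 0.94), ([206.0, 378.0], 0.78), ([212.0, 447.0], 0.73), ([175.0, 167.0], 0.26)]
top blank_a [([276.0, 191.0], 0.88), ([189.0, 264.0], 0.85), ([185.0, 184.0], 0.74), ([290.0, 398.0], 0.71), ([273.0, 268.0], 0.57), ([195.0, 129.0], 0.57)]
top blank_a_tab [([176.0, 260.0], 0.93)]
top blank_c [([276.0, 191.0], 0.88), ([189.0, 264.0], 0.85), ([185.0, 184.0], 0.74), ([290.0, 398.0], 0.71), ([273.0, 268.0], 0.57), ([195.0, 129.0], 0.57)]
top blank_c_tab [([308.0, 206.0], 0.9)]
top blank_d [([276.0, 191.0], 0.88), ([189.0, 264.0], 0.85), ([185.0, 184.0], 0.74), ([290.0, 398.0], 0.71)
[... 673 characters left out ...]
.0], 0.68)]
scene blank_a [([219.0, 400.0], 0.94), ([242.0, 456.0], 0.87), ([227.0, 344.0], 0.84), ([263.0, 387.0], 0.63), ([220.0, 487.0], 0.56)]
scene blank_a_tab [([234.0, 394.0], 0.66), ([303.0, 242.0], 0.63)]
scene blank_c [([219.0, 400.0], 0.94), ([242.0, 456.0], 0.87), ([227.0, 344.0], 0.84), ([263.0, 387.0], 0.63), ([220.0, 487.0], 0.56)]
scene blank_c_tab [([202.0, 370.0], 0.82)]
scene blank_d [([219.0, 400.0], 0.94), ([242.0, 456.0], 0.87), ([227.0, 344.0], 0.84), ([263.0, 387.0], 0.63), ([220.0, 487.0], 0.56)]
scene sanding_block [([244.0, 396.0], 0.44), ([316.0, 263.0], 0.4)]
scene dowel_gauge [([267.0, 227.0], 0.62), ([244.0, 396.0], 0.37)]
scene wax_tin [([228.0, 345.0], 0.54)]
```

Run:
```python
from h import *
t=cv2.imread("pics/top1.png");s=cv2.imread("pics/scene1.png")
cv2.imwrite("pics/ct.png",cv2.resize(t[140:330,90:350],None,fx=3,fy=3,interpolation=cv2.INTER_CUBIC))
cv2.imwrite("pics/ck.png",cv2.resize(t[150:310,310:530],None,fx=3.5,fy=3.5,interpolation=cv2.INTER_CUBIC))
cv2.imwrite("pics/cs.png",cv2.resize(s[170:310,300:540],None,fx=3.3,fy=3.3,interpolation=cv2.INTER_CUBIC))
```

```text
(no output)
```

View pics/ct.png

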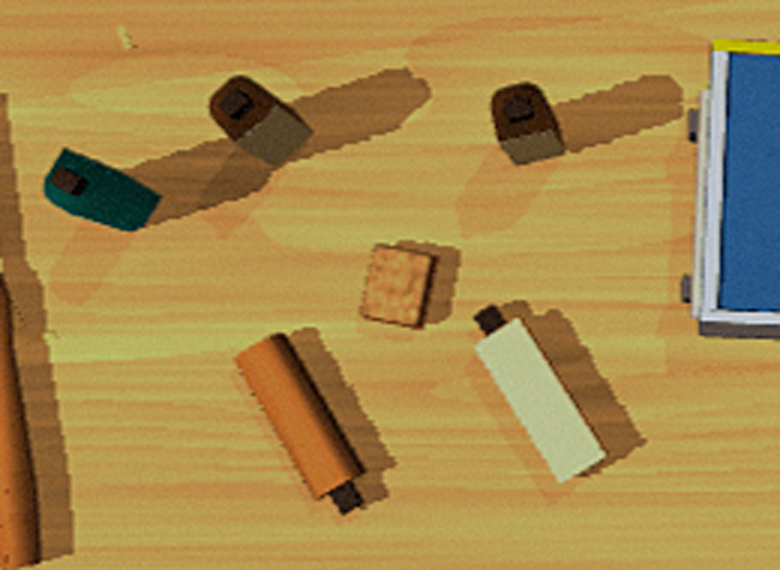

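View pics/ck.png

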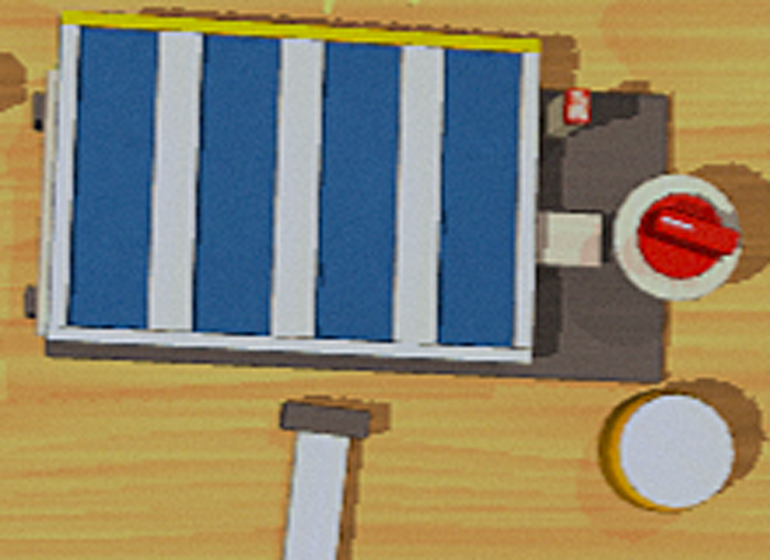

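View pics/cs.png

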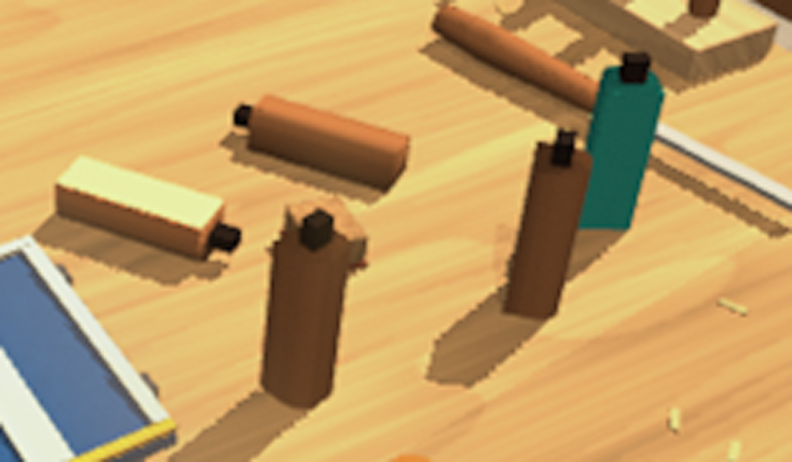

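Run:
```python
from h import *
print("knob",tri([("top",(217,505)),("scene",(310,130))]))
for i,(a,b) in enumerate([((202,340),(271,311)),((206,378),(289,276)),((208,414),(300,241)),((212,447),(316,202))]): print("bay",i,tri([("top",a),("scene",b)]))
print("rack corner?")
for n,p,z in [("c mid",(280,190),.034),("c tab tip",(307,207),.016),("d",(271,270),.034),("tin",(279,501),.045),("block",(236,223),.026),("tool",(290,400),.022)]: print(n,onplane("top",p,z).round(3))
```

```text
knob (array([ 0.53434901, -0.29365402,  0.09258724]), np.float64(0.004136997086033236))
bay 0 (array([0.56684266, 0.02125363, 0.07070344]), np.float64(0.004162250086636489))
bay 1 (array([ 0.56182838, -0.05183956,  0.05362926]), np.float64(5.563357267341772e-05))
bay 2 (array([ 0.55813682, -0.1207077 ,  0.05469187]), np.float64(0.0031982068660774236))
bay 3 (array([ 0.55059907, -0.18986765,  0.04186819]), np.float64(0.000776030046077819))
rack corner?
c mid [0.417 0.325 0.034]
c tab tip [0.362 0.293 0.016]
d [0.434 0.164 0.034]
tin [ 0.417 -0.293  0.045]
block [0.505 0.26  0.026]
tool [ 0.395 -0.097  0.022]
```

Run:
```python
from h import *
t=cv2.imread("pics/top1.png");s=cv2.imread("pics/scene1.png")
a=cv2.resize(t[190:245,475:530],None,fx=7,fy=7,interpolation=cv2.INTER_CUBIC)
b=cv2.resize(s[280:350,95:165],None,fx=5.5,fy=5.5,interpolation=cv2.INTER_CUBIC)
cv2.imwrite("pics/k2.png",np.hstack([a,b]))
# bright red (top faces)
for im,cam in((t,"top"),(s,"scene")):
    m=((im[:,:,2]>200)&(im[:,:,1]<60)).astype(np.uint8)
    n,l,stt,c=cv2.connectedComponentsWithStats(m);i=1+np.argmax(stt[1:,4]);print(cam,stt[i],c[i])
```

```text
top [498 215   2   1   2] [498.5 215. ]
scene [117 305  28   7 101] [127.85148515 308.30693069]
```

View pics/k2.png

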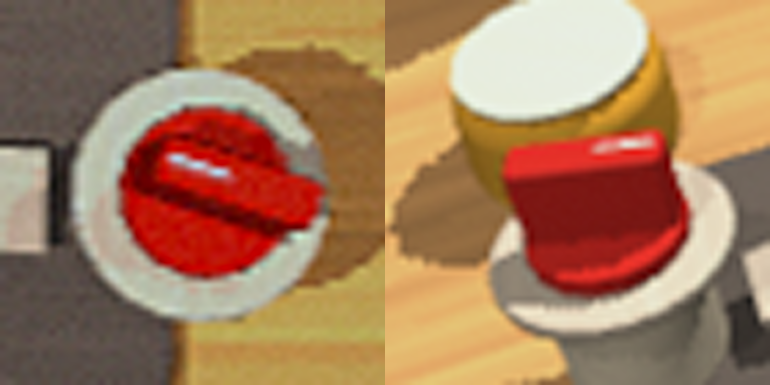

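Run:
```python
from h import *
print("bar top",tri([("top",(215.4,510)),("scene",(307,132))]))
print("flange",[onplane("top",(190+195/7,475+200/7),z) for z in (.065,.07)])
for z in (.1,): 
  a=onplane("top",(190+158/7,475+165/7),z);b=onplane("top",(190+200/7,475+320/7),z);print(a,b,(a+b)/2,np.arctan2(*(a-b)[1::-1]),np.linalg.norm(a-b))
mv([0.534,-0.294,0.13],-0.34)
```

```text
bar top (array([ 0.53742832, -0.29458018,  0.10252446]), np.float64(0.0037436266667302863))
flange [array([ 0.53590926, -0.29594793,  0.065     ]), array([ 0.53542837, -0.29449088,  0.07      ])]
[ 0.54268219 -0.27655075  0.1       ] [ 0.53102147 -0.31813471  0.1       ] [ 0.53685183 -0.29734273  0.1       ] 1.2974040281589119 0.04318793913713811
t 1.65 pos [ 0.1767 -0.6515  0.2313] xax [ 0. -0. -1.] yax [ 0.262 -0.965  0.   ] F [-1.   0.3  0.6] op 1.003
tool shift cm [ 10.13 -25.15 -43.84]
turn about x -0.966 q6 -0.1500034234412144
```

Emit:
{"method": "arm_command", "body": {
  "increments": [
    [[0,-2.1,-3.65,0],[0,-2.1,-3.65,0],[0,-2.1,-3.65,0],[0,-2.1,-3.65,0],[0,-2.1,-3.65,0],[0,-2.1,-3.65,0],[0,-2.1,-3.65,0],[0,-2.1,-3.65,0],[0,-2.1,-3.65,0],[0,-2.1,-3.65,0],[0,-2.1,-3.65,0],[0,-2.1,-3.65,0],[0,0,0,-0.17],[0,0,0,-0.17],[0,0,0,-0.17],[0,0,0,-0.17],[0,0,0,-0.17],[0,0,0,-0.17]]
  ],
  "grip": 5
}}

```text
time: 3.9
eef_pos: [0.5335, -0.2936, 0.2314]
tcp_rot: [0.565, 0.425, -0.565, 0.425]
contact_force: [0.5, -0.0, -0.4]
opening: 0.583
```

Run:
```python
from h import *
mv([0.536,-0.295,0.075],-0.28)
im,s=grab("wrist","w1")
```

```text
t 3.9 pos [ 0.5335 -0.2936  0.2314] xax [ 0. -0. -1.] yax [ 0.961 -0.277  0.   ] F [ 0.5 -0.  -0.4] op 0.583
tool shift cm [15.64  0.28  0.07]
turn about x -0.0 q6 -0.3892110847340359
```

View pics/w1.png

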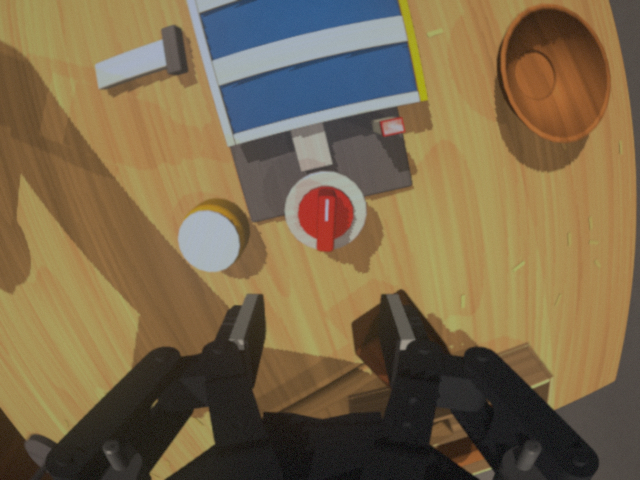

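The wrist view shows the knob bar at (326,220), aligned across the jaws. I'll descend and grip it.

Emit:
{"method": "arm_command", "body": {
  "increments": [
    [[3,0.05,0,0],[3,0.05,0,0],[3,0.05,0,0],[3,0.05,0,0],[2.3,0.05,0,0],[1,0.03,0.05,0],[0,0,0,0]]
  ]
}}

```text
time: 4.82
eef_pos: [0.5358, -0.2948, 0.0779]
tcp_rot: [-0.566, -0.424, 0.566, -0.423]
contact_force: [0.1, -0.1, 0.1]
opening: 0.584
```

Emit:
{"method": "arm_command", "body": {
  "increments": [
    [[0,0,0,0],[0,0,0,0],[0,0,0,0],[0,0,0,0],[0,0,0,0],[0,0,0,0]]
  ],
  "grip": 0.5,
  "grip_force": 40
}}

```text
time: 5.58
eef_pos: [0.5362, -0.2954, 0.0798]
tcp_rot: [-0.566, -0.423, 0.566, -0.424]
contact_force: [-3.1, 0.4, 5.9]
opening: 0.155
```

Emit:
{"method": "arm_command", "body": {
  "increments": [
    [[0,0,0,0.15],[0,0,0,0.15],[0,0,0,0.15],[0,0,0,0.15],[0,0,0,0.15],[0,0,0,0.15]]
  ]
}}

```text
time: 6.32
eef_pos: [0.5366, -0.2957, 0.0799]
tcp_rot: [0.695, 0.133, -0.694, 0.135]
contact_force: [-2.1, -0.4, 3.7]
opening: 0.152
```

Run:
```python
from h import *
s,_=st();print(s["qpos"],s["wrist_torque"])
im,s=grab("scene","s2")
crop(im,310,220,80,120,3.3,"s2c")
```

```text
t 6.33 pos [ 0.5366 -0.2957  0.0799] xax [ 0.001 -0.002 -1.   ] yax [ 0.372 -0.928  0.003] F [-2.1 -0.4  3.7] op 0.152
[-6.68781062e-01  3.14803241e-01  1.83899793e+00 -1.01842220e-03
  9.85364230e-01  5.21833015e-01] [-0.07236741  0.33972594  0.12889159]
```

View pics/s2c.png

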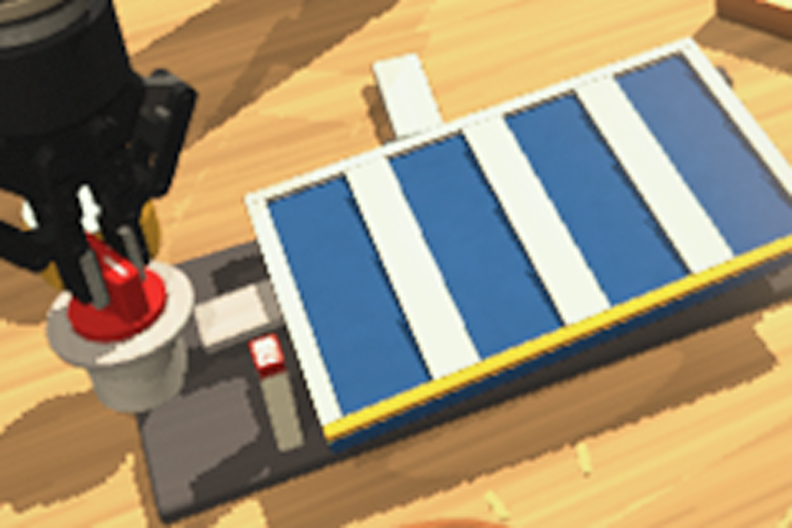

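The grip holds and the knob turns with it. The table's right edge is still below the red band, so I'll continue.

Emit:
{"method": "arm_command", "body": {
  "increments": [
    [[0,0,0,0.15],[0,0,0,0.15],[0,0,0,0.15],[0,0,0,0.15],[0,0,0,0.15],[0,0,0,0.15],[0,0,0,0.15],[0,0,0,0.15],[0,0,0,0.15],[0,0,0,0.15],[0,0,0,0.15],[0,0,0,0.15],[0,0,0,0]]
  ]
}}

```text
time: 8.0
eef_pos: [0.5362, -0.2965, 0.0799]
tcp_rot: [0.539, -0.46, -0.537, -0.459]
contact_force: [-4.0, -2.0, 5.7]
opening: 0.159
```

```bash
cat >> h.py <<'E'
def tilt():
    a={}
    for cam in ("top","scene"):
        optics.read_camera(cam);a[cam]=[(tuple(d["at"]),round(d["conf"],2)) for d in optics.place_of(cam,"bay0") if d["conf"]>.5]
    T=sorted(a["top"],key=lambda x:x[0][1]);S=sorted(a["scene"],key=lambda x:-x[0][1])
    print(len(T),len(S))
    if len(T)==len(S):
        P=np.array([tri([("top",t[0]),("scene",s[0])])[0] for t,s in zip(T,S)]);print(P.round(4).tolist())
        print("slope",np.polyfit(-P[:,1],-P[:,2],1)[0])
    else: print(T,S)
E
python3 - <<'E'
from h import *
s,_=st();print(s["qpos"][5])
tilt()
im,s=grab("scene","s3")
crop(im,310,220,80,120,3.3,"s3c")
E
```

```text
t 8.0 pos [ 0.5362 -0.2965  0.0799] xax [ 0.001 -0.003 -1.   ] yax [-0.988 -0.156 -0.   ] F [-4.  -2.   5.7] op 0.159
2.3165642149871064
4 4
[[0.5591, 0.0245, 0.0709], [0.5604, -0.0471, 0.0589], [0.5546, -0.1201, 0.0589], [0.5496, -0.186, 0.0666]]
slope 0.01918117218666755
```

View pics/s3c.png

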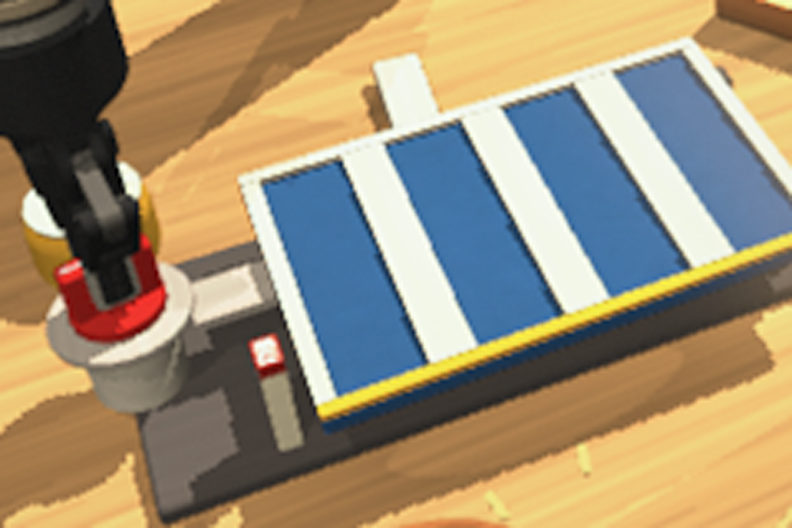

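Run:
```python
from h import *
im,s=grab("top","t3")
cv2.imwrite("pics/t3c.png",cv2.resize(im[145:265,310:510],None,fx=4,fy=4,interpolation=cv2.INTER_CUBIC))
im=cv2.imread("pics/scene1.png")
im=cv2.imread("pics/s3.png")
cv2.imwrite("pics/s3d.png",cv2.resize(im[235:395,160:360],None,fx=4,fy=3.75,interpolation=cv2.INTER_CUBIC))
```

```text
(no output)
```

View pics/t3c.png

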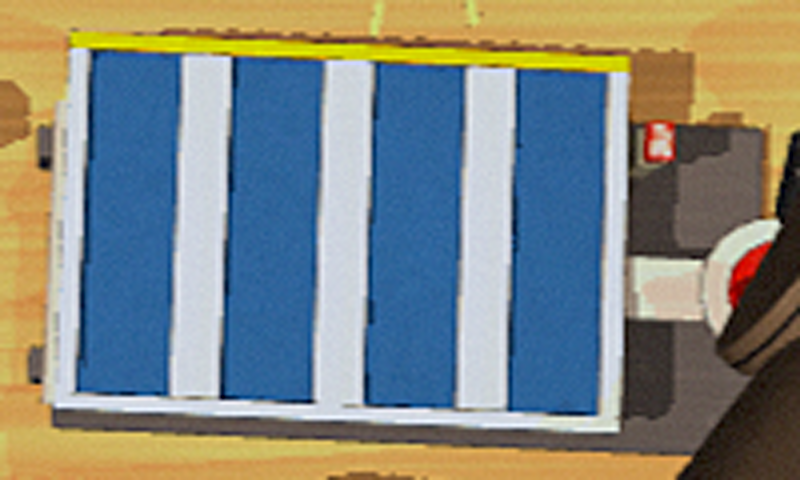

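View pics/s3d.png

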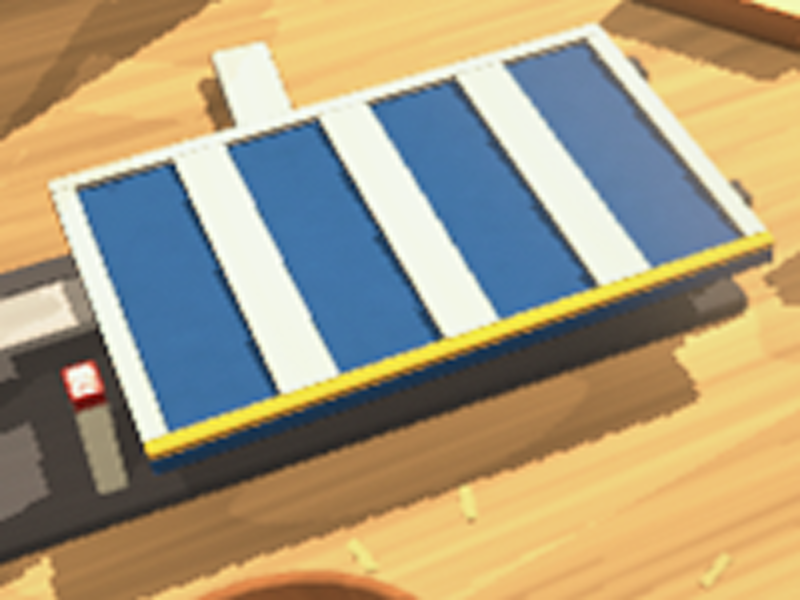

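Run:
```python
from h import *
T=lambda x,y:("top",(145+y/4,310+x/4))
S=lambda x,y:("scene",(235+y/3.75,160+x/4))
c={"NR":(T(618,430),S(50,187)),"NL":(T(50,403),S(597,27)),"FR":(T(628,56),S(148,452)),"FL":(T(70,33),S(772,236)),
"post":(T(660,143),S(83,383))}
P={k:tri(v) for k,v in c.items()}
for k in P: print(k,P[k][0].round(4),P[k][1].round(4))
for a,b in (("NL","NR"),("FL","FR")):
    d=P[b][0]-P[a][0];print(np.linalg.norm(d),"tilt",-d[2]/np.linalg.norm(d[:2]))
```

```text
NR [ 0.4689 -0.2176  0.062 ] 0.0019
NL [0.4825 0.0583 0.0679] 0.0004
FR [ 0.6528 -0.2261  0.0664] 0.0012
FL [0.6649 0.0482 0.0719] 0.0005
post [ 0.6088 -0.2389  0.0715] 0.002
0.2762785504308619 tilt 0.02121834091032466
0.27460731865007143 tilt 0.020221148742794563
```

Emit:
{"method": "arm_command", "body": {
  "increments": [
    [[0,0,0,0.15],[0,0,0,0.15],[0,0,0,0.15],[0,0,0,0],[0,0,0,0]]
  ]
}}

```text
time: 8.93
eef_pos: [0.5359, -0.2964, 0.0798]
tcp_rot: [-0.423, 0.568, 0.421, 0.567]
contact_force: [-3.6, -2.2, 5.8]
opening: 0.152
```

Run:
```python
from h import *
s,_=st();print(s["qpos"][5])
im,s=grab("top","t4")
cv2.imwrite("pics/t4c.png",cv2.resize(im[145:265,310:510],None,fx=4,fy=4,interpolation=cv2.INTER_CUBIC))
im,s=grab("scene","s4")
cv2.imwrite("pics/s4d.png",cv2.resize(im[235:395,160:360],None,fx=4,fy=3.75,interpolation=cv2.INTER_CUBIC))
```

```text
t 8.93 pos [ 0.5359 -0.2964  0.0798] xax [ 0.    -0.003 -1.   ] yax [-0.957  0.288 -0.001] F [-3.6 -2.2  5.8] op 0.152
2.7658041686345904
```

View pics/t4c.png

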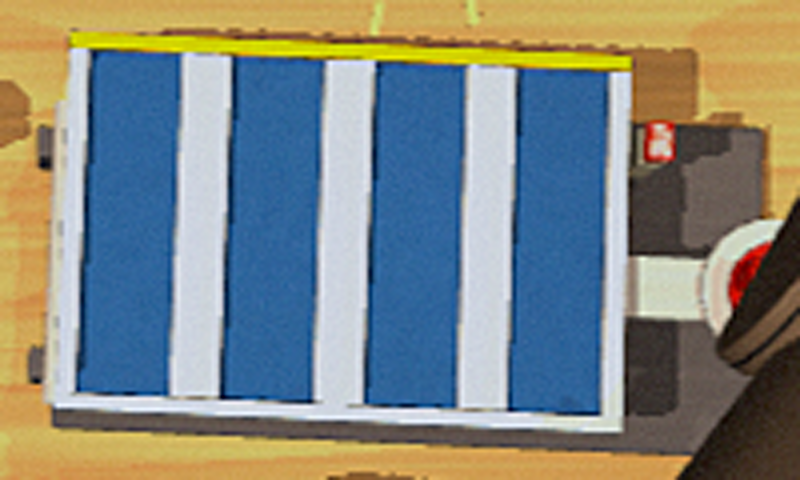

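View pics/s4d.png

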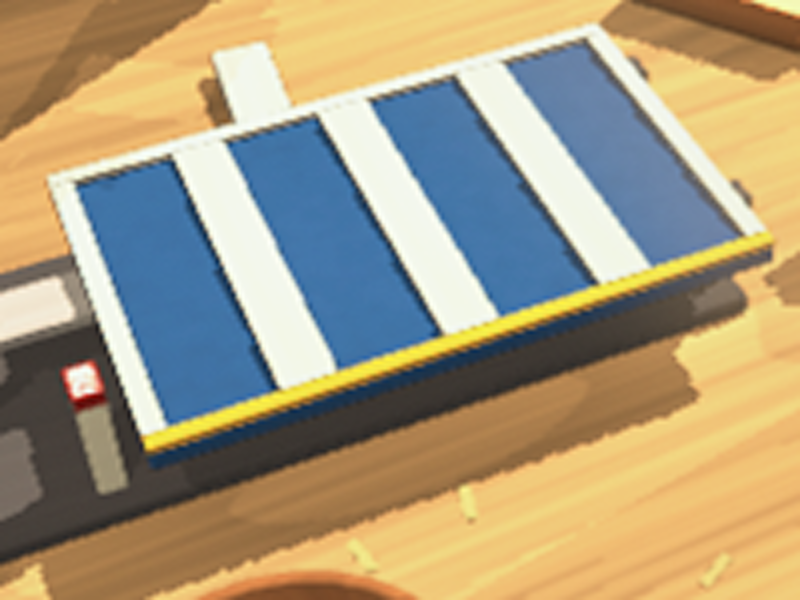

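Run:
```python
from h import *
T=lambda x,y:("top",(145+y/4,310+x/4))
S=lambda x,y:("scene",(235+y/3.75,160+x/4))
c={"NR":(T(621,431),S(50,181)),"NL":(T(50,403),S(597,27)),"FR":(T(631,57),S(146,444)),"FL":(T(70,33),S(772,236)),
"postTop":(T(663,143),S(83,380)),"flR":(T(603,413),S(79,186)),"flL":(T(78,392),S(592,40)),"frR":(T(608,70),S(165,430)),"frL":(T(90,50),S(745,236))}
P={k:tri(v) for k,v in c.items()}
for k in P: print(k,P[k][0].round(4),P[k][1].round(4))
for a,b in (("NL","NR"),("FL","FR"),("flL","flR"),("frL","frR")):
    d=P[b][0]-P[a][0];print(np.linalg.norm(d),"tilt",-d[2]/np.linalg.norm(d[:2]))
```

```text
NR [ 0.4685 -0.2175  0.0656] 0.0029
NL [0.4825 0.0583 0.0679] 0.0004
FR [ 0.6517 -0.2262  0.0702] 0.0017
FL [0.6649 0.0482 0.0719] 0.0005
postTop [ 0.6087 -0.2393  0.0734] 0.0029
flR [ 0.4776 -0.2079  0.0654] 0.0045
flL [0.4894 0.0479 0.0674] 0.0047
frR [ 0.6457 -0.2164  0.0671] 0.0005
frL [0.657  0.0388 0.0696] 0.0012
0.2761971100782515 tilt 0.008390932663529653
0.2748054707083482 tilt 0.0061476309656136804
0.2560260907493343 tilt 0.00786947093029041
0.25554615896258875 tilt 0.009833741295959257
```

Corner triangulation gives a table tilt of about 0.008 rad, and the frame sizes come out at 276 mm as given. I'll release, rise and recheck.

Emit:
{"method": "arm_command", "body": {
  "increments": [
    [[0,0,0,0],[0,0,0,0],[0,0,0,0],[0,0,0,0],[-2,0,0,0],[-4,0,0,0],[-4,0,0,0],[-4,0,0,0],[0,0,0,0]]
  ],
  "grip": 5
}}

```text
time: 10.15
eef_pos: [0.5383, -0.2965, 0.2251]
tcp_rot: [-0.425, 0.567, 0.417, 0.569]
contact_force: [0.2, -0.5, 0.1]
opening: 0.586
```

Run:
```python
from h import *
st()
im,s=grab("top","t5")
print(im[0,0])
im,s=grab("scene","s5")
cv2.imwrite("pics/s5d.png",cv2.resize(im[235:395,160:360],None,fx=4,fy=3.75,interpolation=cv2.INTER_CUBIC))
a=cv2.imread("pics/s4.png").astype(int);d=np.abs(a-im).max(2);print("diff around table",(d[270:370,170:360]>60).sum())
mv([.42,.327,.20],-1.037)
```

```text
t 10.15 pos [ 0.5383 -0.2965  0.2251] xax [ 0.009 -0.007 -1.   ] yax [-0.957  0.29  -0.011] F [ 0.2 -0.5  0.1] op 0.586
[70 82 92]
diff around table 0
t 10.25 pos [ 0.5362 -0.2949  0.2195] xax [ 0.001 -0.001 -1.   ] yax [-0.957  0.29  -0.002] F [-0.6  0.2 -0.6] op 0.587
tool shift cm [ 1.86 29.16 56.15]
turn about x 0.743 q6 2.7673105711404435
```

View pics/s5d.png

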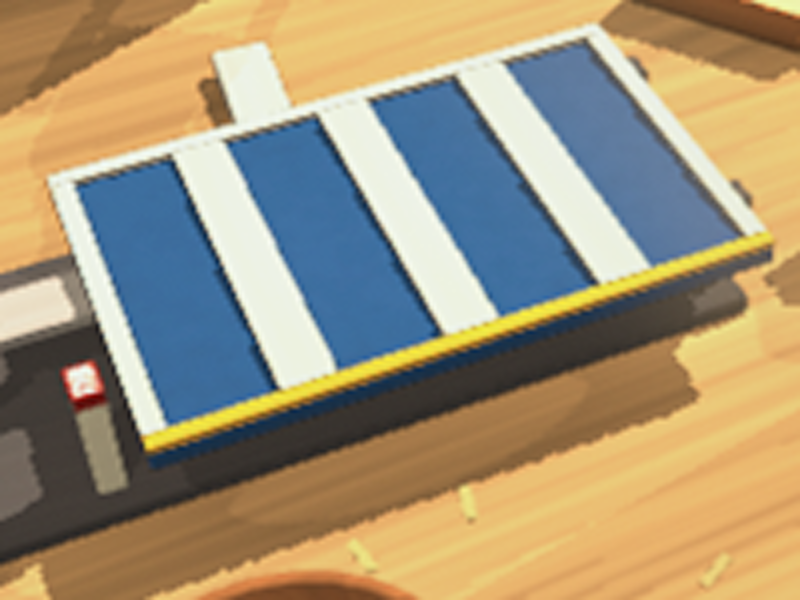

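The table is unchanged after release. I'll unwind the wrist first.

Emit:
{"method": "arm_command", "body": {
  "increments": [
    [[0,0,0,-0.16],[0,0,0,-0.16],[0,0,0,-0.16],[0,0,0,-0.16],[0,0,0,-0.16],[0,0,0,-0.16],[0,0,0,-0.16],[0,0,0,-0.16],[0,0,0,-0.16],[0,0,0,-0.16],[0,0,0,-0.16],[0,0,0,-0.16],[0,0,0,-0.16],[0,0,0,-0.16],[0,0,0,-0.16]]
  ],
  "grip": 8.5
}}

```text
time: 12.12
eef_pos: [0.5351, -0.2941, 0.216]
tcp_rot: [-0.681, -0.19, 0.682, -0.187]
contact_force: [-0.1, 0.3, -0.5]
opening: 0.995
```

Run:
```python
from h import *
mv([.42,.327,.20],-1.037)
im,s=grab("top","t6")
print(optics.place_of("top","blank_c_tab"))
cv2.imwrite("pics/ct6.png",cv2.resize(im[140:330,90:350],None,fx=3,fy=3,interpolation=cv2.INTER_CUBIC))
```

```text
t 12.12 pos [ 0.5351 -0.2941  0.216 ] xax [-0.003  0.003 -1.   ] yax [ 0.514 -0.858 -0.004] F [-0.1  0.3 -0.5] op 0.995
tool shift cm [  1.8  -59.18 -22.07]
turn about x 0.006 q6 0.362063533681589
[{'at': [309.8, 201.0], 'conf': 0.75}, {'at': [291.2, 397.8], 'conf': 0.41}]
```

View pics/ct6.png

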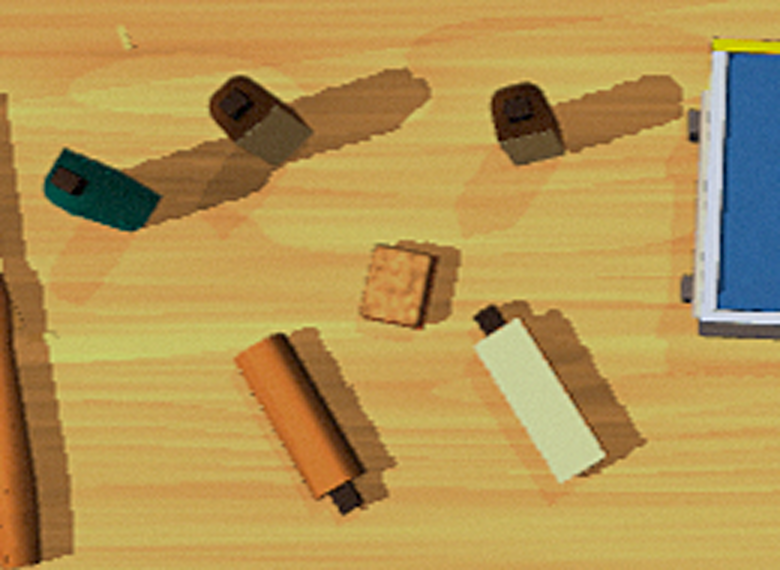

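Emit:
{"method": "arm_command", "body": {
  "increments": [
    [[0,-4.2,-1.6,0],[0,-4.2,-1.6,0],[0,-4.2,-1.6,0],[0,-4.2,-1.6,0],[0,-4.2,-1.6,0],[0,-4.2,-1.6,0],[0,-4.2,-1.6,0],[0,-4.2,-1.6,0],[0,-4.2,-1.6,0],[0,-4.2,-1.6,0],[0,-4.2,-1.6,0],[0,-4.2,-1.6,0],[0,-4.2,-1.6,0],[0,-4.2,-1.6,0],[0,0,0,0],[0,0,0,0]]
  ]
}}

```text
time: 14.22
eef_pos: [0.4286, 0.3247, 0.2174]
tcp_rot: [-0.681, -0.186, 0.683, -0.187]
contact_force: [-0.1, -0.6, 0.6]
opening: 0.995
```

```bash
cat >> h.py <<'E'
def wproj(p,s):
    m=optics.camera_model("wrist");K=np.array(m["camera_matrix"]);M=np.array(m["mount"])
    Rm=R.from_quat(s["tcp_rot"]).as_matrix();q=Rm.T@(np.array(p)-s["eef_pos"]);q=M[:3,:3].T@(q-M[:3,3])
    v=np.array([q[0],-q[1],-q[2]]);rr=np.hypot(v[0],v[1]);th=np.arctan2(rr,v[2])
    return np.array([K[1,2]+K[1,1]*th*v[1]/rr,K[0,2]+K[0,0]*th*v[0]/rr])
def wplane(rc,s,z):
    m=optics.camera_model("wrist");K=np.array(m["camera_matrix"]);M=np.array(m["mount"])
    a=np.array([(rc[1]-K[0,2])/K[0,0],(rc[0]-K[1,2])/K[1,1]]);th=np.linalg.norm(a);u=a/th*np.sin(th)
    d=np.array([u[0],-u[1],-np.cos(th)]);Rm=R.from_quat(s["tcp_rot"]).as_matrix()
    o=s["eef_pos"]+Rm@M[:3,3];d=Rm@M[:3,:3]@d;return o+d*(z-o[2])/d[2]
E
python3 - <<'E'
from h import *
im,s=grab("wrist","w7")
import pickle;pickle.dump(s,open("s7.pkl","wb"))
mv([.42,.327,.004],-1.037)
print(wproj([.42,.327,.034],s))
E
```

```text
t 14.28 pos [0.4288 0.3243 0.2175] xax [-0.001 -0.001 -1.   ] yax [ 0.508 -0.861  0.   ] F [-0.6 -0.8  0.6] op 0.99
tool shift cm [21.36 -0.68  0.59]
turn about x -0.001 q6 1.4968192839235743
[212.13114796 314.8890944 ]
```

View pics/w7.png

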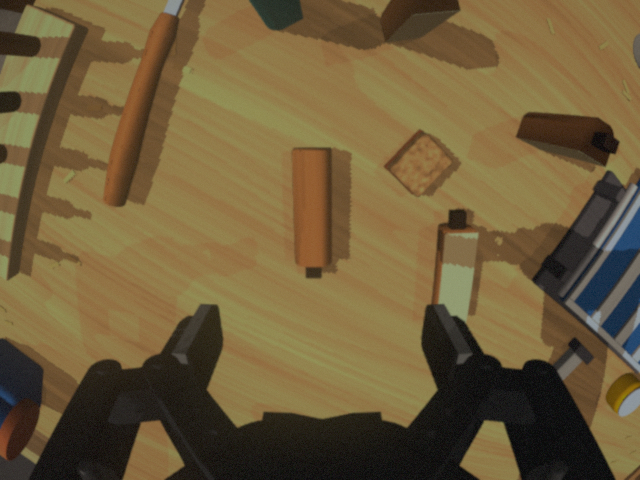

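In the wrist view, blank c (brown, round back up) is centred at (208,312). It is aligned with the jaws, tab down at (272,313).

Run:
```python
from h import *
import pickle;s=pickle.load(open("s7.pkl","rb"))
a=wplane((150,311.5),s,.034);b=wplane((266,313.5),s,.034);c=(a+b)/2
t=wplane((275,314),s,.022)
print(a,b,c,np.linalg.norm(a-b),np.arctan2(*(b-a)[1::-1]),t)
mv([c[0],c[1],.004],np.arctan2(*(b-a)[1::-1])+np.pi/2)
```

```text
[0.46736767 0.35806797 0.034     ] [0.37319407 0.30134523 0.034     ] [0.42028087 0.3297066  0.034     ] 0.10993696514136372 -2.59946822728637 [0.3602196 0.2935509 0.022    ]
t 14.28 pos [0.4288 0.3243 0.2175] xax [-0.001 -0.001 -1.   ] yax [ 0.508 -0.861  0.   ] F [-0.6 -0.8  0.6] op 0.99
tool shift cm [21.35 -0.9   0.43]
turn about x -0.009 q6 1.4968192839235743
```

Emit:
{"method": "arm_command", "body": {
  "increments": [
    [[2.9,-0.13,0.06,-0.009],[2.9,-0.13,0.06,0],[2.9,-0.13,0.06,0],[2.9,-0.13,0.06,0],[2.9,-0.13,0.06,0],[2.9,-0.13,0.06,0],[2.4,-0.1,0.06,0],[1,0,0,0],[0.5,0,0,0],[0,0,0,0]]
  ]
}}

```text
time: 15.52
eef_pos: [0.4215, 0.3305, 0.0059]
tcp_rot: [0.682, 0.19, -0.681, 0.19]
contact_force: [0.3, 0.0, -0.1]
opening: 0.994
```

Emit:
{"method": "arm_command", "body": {
  "increments": [
    [[0,0,0,0],[0,0,0,0],[0,0,0,0],[0,0,0,0],[0,0,0,0],[0,0,0,0]]
  ],
  "grip": 2.5,
  "grip_force": 40
}}

```text
time: 16.27
eef_pos: [0.4215, 0.3309, 0.006]
tcp_rot: [0.682, 0.19, -0.681, 0.19]
contact_force: [-0.8, 0.4, 5.6]
opening: 0.407
```

Emit:
{"method": "arm_command", "body": {
  "increments": [
    [[-2,0,0,0],[-3,0,0,0],[-3,0,0,0],[-3,0,0,0],[-3,0,0,0],[0,0,0,-0.17],[0,0,0,-0.17],[0,0,0,-0.17],[0,0,0,-0.17],[0,0,0,-0.17],[0,0,0,-0.17],[0,0,0,-0.17],[0,0,0,-0.17],[0,0,0,-0.17],[0,0,0,-0.17],[0,0,0,-0.17],[0,0,0,-0.17],[0,0,0,-0.17],[0,0,0,-0.17],[0,0,0,-0.17]]
  ]
}}

```text
time: 18.77
eef_pos: [0.4201, 0.3301, 0.144]
tcp_rot: [0.014, 0.708, -0.015, 0.706]
contact_force: [-0.2, 0.0, -0.2]
opening: 0.409
```

Run:
```python
from h import *
mv([.5517,-.1887,.15],1.521)
grab("wrist","w8")
```

```text
t 18.77 pos [0.4201 0.3301 0.144 ] xax [-0.002 -0.001 -1.   ] yax [ 0.042  0.999 -0.001] F [-0.2  0.  -0.2] op 0.409
tool shift cm [ -0.57 -51.28  15.34]
turn about x 0.008 q6 -1.0525067596938333
```

View pics/w8.png

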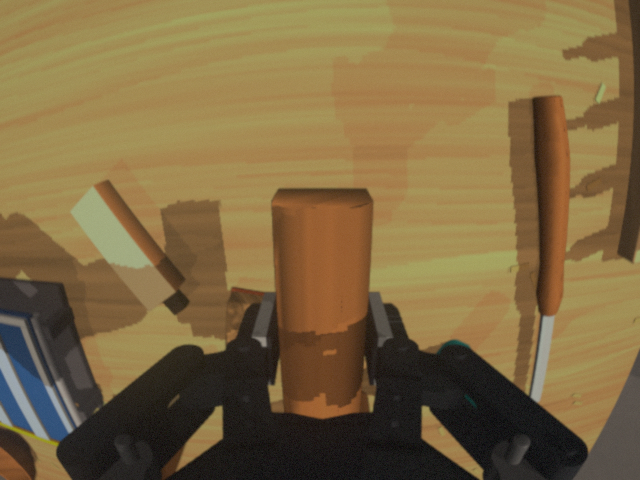

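Blank c is held level, plain end at (200,322). I'll carry it to bay 3.

Emit:
{"method": "arm_command", "body": {
  "increments": [
    [[-0.1,-4,1.2,0.008],[0,-4,1.2,0],[0,-4,1.2,0],[0,-4,1.2,0],[0,-4,1.2,0],[0,-4,1.2,0],[0,-4,1.2,0],[0,-4,1.2,0],[0,-4,1.2,0],[0,-4,1.2,0],[0,-4,1.2,0],[0,-4,1.2,0],[0,-3.3,0.9,0],[0,0,0,0],[0,0,0,0]]
  ]
}}

```text
time: 20.7
eef_pos: [0.5447, -0.1894, 0.1454]
tcp_rot: [0.021, 0.707, -0.02, 0.706]
contact_force: [0.3, 1.0, -0.8]
opening: 0.409
```

Run:
```python
from h import *
mv([.5517,-.1887,.076],1.521)
im,s=grab("top","t9")
cv2.imwrite("pics/t9c.png",cv2.resize(im[130:290,310:530],None,fx=3.5,fy=3.5,interpolation=cv2.INTER_CUBIC))
im,s=grab("wrist","w9")
```

```text
t 20.7 pos [ 0.5447 -0.1894  0.1454] xax [-0.002  0.001 -1.   ] yax [0.057 0.998 0.001] F [ 0.3  1.  -0.8] op 0.409
tool shift cm [6.93 0.11 0.71]
turn about x -0.007 q6 -2.0244623188206905
```

View pics/w9.png

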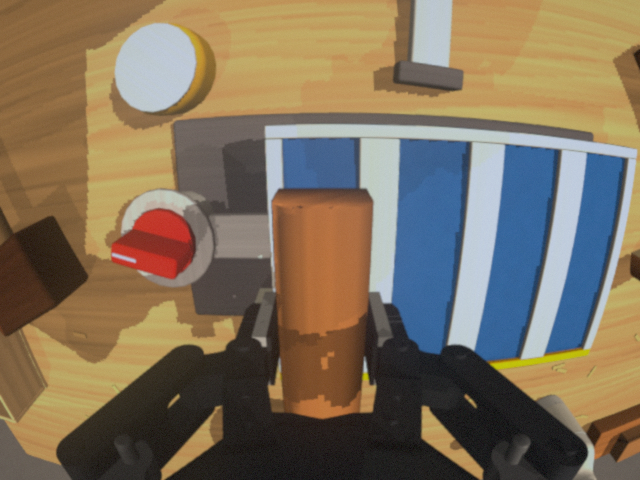

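Emit:
{"method": "arm_command", "body": {
  "increments": [
    [[1.5,0.05,0.3,0],[1.5,0.05,0.3,0],[1.5,0,0.1,0],[1.5,0,0,0],[0.6,0,0,0],[0.4,0,0,0],[0.2,0,0,0],[0,0,0,0],[0,0,0,0]]
  ]
}}

```text
time: 21.92
eef_pos: [0.5527, -0.1897, 0.0749]
tcp_rot: [0.02, 0.707, -0.02, 0.707]
contact_force: [0.1, -0.1, -0.7]
opening: 0.409
```

Run:
```python
from h import *
st()
im,s=grab("wrist","w10")
```

```text
t 21.93 pos [ 0.5527 -0.1897  0.0749] xax [ 0.001 -0.    -1.   ] yax [ 0.056  0.998 -0.   ] F [ 0.1 -0.1 -0.7] op 0.409
```

View pics/w10.png

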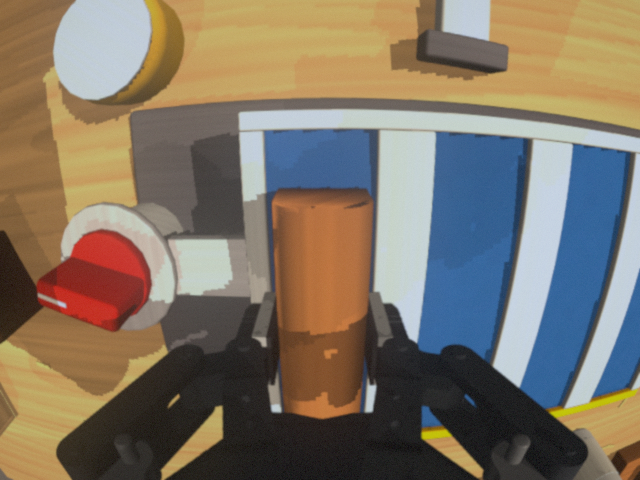

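Blank c is centred in bay 3: the bay spans columns 264–377 and the blank 274–371. I'll lower and release.

Emit:
{"method": "arm_command", "body": {
  "increments": [
    [[0.2,0,0,0],[0.1,0,0,0],[0,0,0,0],[0,0,0,0]]
  ]
}}

```text
time: 22.48
eef_pos: [0.5524, -0.1895, 0.0713]
tcp_rot: [0.02, 0.707, -0.02, 0.707]
contact_force: [-0.5, -0.0, -1.4]
opening: 0.407
```

Emit:
{"method": "arm_command", "body": {
  "increments": [
    [[0,0,0,0],[0,0,0,0],[0,0,0,0],[-1,0,0,0],[-3,0,0,0],[-4,0,0,0],[-4,0,0,0],[0,0,0,0]]
  ],
  "grip": 5.2
}}

```text
time: 23.48
eef_pos: [0.5549, -0.1908, 0.197]
tcp_rot: [0.018, 0.704, -0.021, 0.71]
contact_force: [0.3, -0.6, -0.1]
opening: 0.61
```

Run:
```python
from h import *
s,_=st()
im,s=grab("scene","s11")
cv2.imwrite("pics/s11d.png",cv2.resize(im[160:360,140:540],None,fx=2,fy=2,interpolation=cv2.INTER_CUBIC))
im,s=grab("wrist","w11")
mv([.434,.164,.2],.564-np.pi/2)
```

```text
t 23.48 pos [ 0.5549 -0.1908  0.197 ] xax [ 0.009 -0.005 -1.   ] yax [ 0.056  0.998 -0.004] F [ 0.3 -0.6 -0.1] op 0.61
t 23.57 pos [ 0.5525 -0.1895  0.192 ] xax [ 0.001 -0.001 -1.   ] yax [ 0.056  0.998 -0.001] F [ 0.1  0.3 -0.9] op 0.608
tool shift cm [ -0.83  34.64 -13.8 ]
turn about x -0.62 q6 -2.019095031048472
```

View pics/s11d.png

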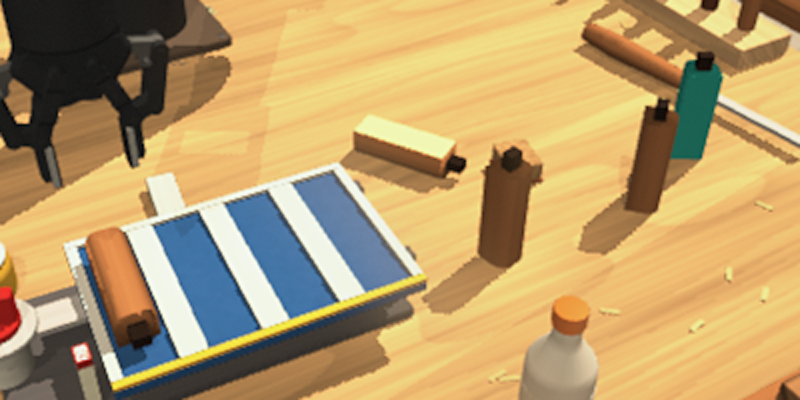

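Blank c lies in bay 3 (scene crop (120,285)) with its tab towards the yellow strip. Next is blank d, the pale flat-up one.

Emit:
{"method": "arm_command", "body": {
  "increments": [
    [[0,0,0,0.168],[0,0,0,0.168],[0,0,0,0.168],[0,0,0,0.168],[0,0,0,0.168],[0,0,0,0.168],[0,0,0,0.168],[0,0,0,0.168],[0,0,0,0.168],[0,0,0,0.168],[0,0,0,0.168],[0,0,0,0.168],[0,0,0,0.168],[0,0,0,0.168],[0,0,0,0.168]]
  ]
}}

```text
time: 25.45
eef_pos: [0.5513, -0.1889, 0.189]
tcp_rot: [-0.679, -0.197, 0.681, -0.194]
contact_force: [0.0, -0.2, 1.3]
opening: 0.611
```

Run:
```python
from h import *
mv([.45,.174,.22],.564-np.pi/2)
```

```text
t 25.45 pos [ 0.5513 -0.1889  0.189 ] xax [-0.004  0.002 -1.   ] yax [ 0.531 -0.847 -0.004] F [ 0.  -0.2  1.3] op 0.611
tool shift cm [ -2.99 -36.14 -10.69]
turn about x -0.004 q6 0.506484737224442
```

Emit:
{"method": "arm_command", "body": {
  "increments": [
    [[-0.4,-4,-1.2,0],[-0.4,-4,-1.2,0],[-0.4,-4,-1.2,0],[-0.4,-4,-1.2,0],[-0.4,-4,-1.2,0],[-0.4,-4,-1.2,0],[-0.4,-4,-1.2,0],[-0.2,-4,-1.2,0],[0,-4,-1.1,0],[0,0,0,0],[0,0,0,0]]
  ],
  "grip": 6.5
}}

```text
time: 26.82
eef_pos: [0.4492, 0.1714, 0.2201]
tcp_rot: [-0.678, -0.197, 0.68, -0.198]
contact_force: [0.8, 1.3, 0.7]
opening: 0.767
```

Run:
```python
from h import *
im,s=grab("wrist","w12")
import pickle;pickle.dump(s,open("s12.pkl","wb"));st()
```

```text
t 26.88 pos [0.4495 0.1711 0.2203] xax [-0.002 -0.001 -1.   ] yax [ 0.536 -0.844 -0.   ] F [ 0.4 -0.  -0.5] op 0.761
```

View pics/w12.png

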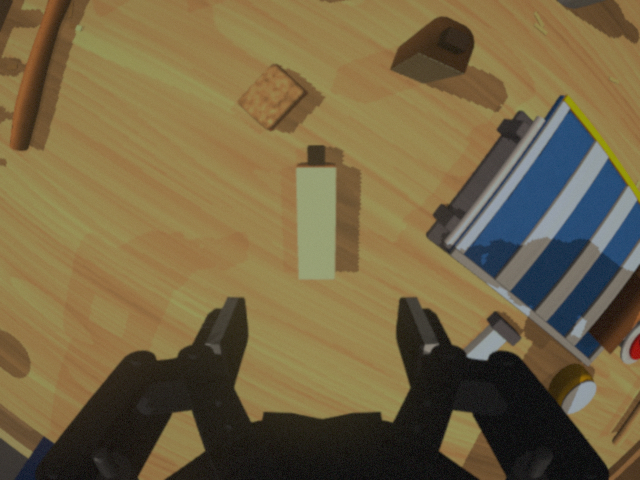

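Run:
```python
from h import *
import pickle;s=pickle.load(open("s12.pkl","rb"))
a=wplane((278,317),s,.034);b=wplane((167,316),s,.034)
yaw=np.arctan2(*(b-a)[1::-1]);u=(b-a)/np.linalg.norm(b-a)
print(a,b,np.linalg.norm(a-b),yaw)
g=(a+b)/2+u*.042
mv([g[0],g[1],.006],yaw+np.pi/2)
```

```text
[0.38432306 0.13606372 0.034     ] [0.47563688 0.19449796 0.034     ] 0.1084102063344821 0.5692618916431098
t 26.88 pos [0.4495 0.1711 0.2203] xax [-0.002 -0.001 -1.   ] yax [ 0.536 -0.844 -0.   ] F [ 0.4 -0.  -0.5] op 0.761
tool shift cm [21.43 -0.57 -2.28]
turn about x -0.004 q6 1.1581735564608622
```

Emit:
{"method": "arm_command", "body": {
  "increments": [
    [[2.9,-0.08,-0.4,0],[2.9,-0.08,-0.4,0],[2.9,-0.08,-0.4,0],[2.9,-0.08,-0.4,0],[2.9,-0.08,-0.4,0],[2.9,-0.08,-0.28,0],[2.4,-0.08,0,0],[1.2,0,0,0],[0.4,0,0,0],[0,0,0,0]]
  ]
}}

```text
time: 28.12
eef_pos: [0.4666, 0.1885, 0.0078]
tcp_rot: [0.679, 0.197, -0.679, 0.197]
contact_force: [-0.1, -0.2, -0.4]
opening: 0.765
```

Emit:
{"method": "arm_command", "body": {
  "increments": [
    [[0,0,0,0],[0,0,0,0],[0,0,0,0],[0,0,0,0],[0,0,0,0],[0,0,0,0]]
  ],
  "grip": 3,
  "grip_force": 20
}}

```text
time: 28.88
eef_pos: [0.4669, 0.1889, 0.0083]
tcp_rot: [0.68, 0.197, -0.678, 0.197]
contact_force: [-0.2, -0.5, 6.1]
opening: 0.42
```

Emit:
{"method": "arm_command", "body": {
  "increments": [
    [[-1,0,0,0],[-1,0,0,0],[-1,0,0,0],[-1,0,0,0],[-1,0,0,0],[-1,0,0,0],[-1,0,0,0],[-1,0,0,0],[-1,0,0,0],[0,0,0,0]]
  ]
}}

```text
time: 30.12
eef_pos: [0.4668, 0.1889, 0.0985]
tcp_rot: [0.68, 0.197, -0.678, 0.197]
contact_force: [0.3, -0.3, -0.8]
opening: 0.415
```

Run:
```python
from h import *
st()
im,s=grab("scene","s13")
cv2.imwrite("pics/s13c.png",cv2.resize(im[120:300,260:500],None,fx=3.3,fy=3.3,interpolation=cv2.INTER_CUBIC))
```

```text
t 30.12 pos [0.4668 0.1889 0.0985] xax [ 0.002  0.    -1.   ] yax [ 0.536 -0.844  0.001] F [ 0.3 -0.3 -0.8] op 0.415
```

View pics/s13c.png

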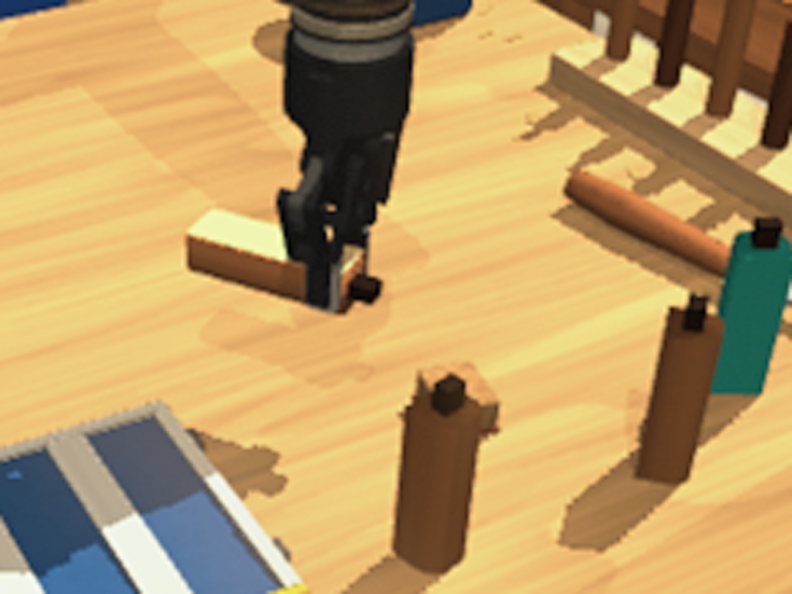

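Blank d is held horizontally by its tab end; the wrist friction holds it. I'll loosen the grip slightly so it swings down.

Emit:
{"method": "arm_command", "body": {
  "increments": [
    [[0,0,0,0],[0,0,0,0]]
  ],
  "grip": 3.55
}}

```text
time: 30.42
eef_pos: [0.4656, 0.1886, 0.0968]
tcp_rot: [-0.679, -0.197, 0.679, -0.197]
contact_force: [0.2, 0.3, -0.0]
opening: 0.418
```

Emit:
{"method": "arm_command", "body": {
  "increments": [
    [[0,0,0,0],[0,0,0,0]]
  ],
  "grip": 3.6
}}

```text
time: 30.68
eef_pos: [0.4661, 0.1887, 0.0974]
tcp_rot: [0.679, 0.197, -0.679, 0.197]
contact_force: [0.4, -0.3, 0.3]
opening: 0.418
```

```bash
cat > look.py <<'E'
import sys
from h import *
st()
im,s=grab("scene",sys.argv[1])
r0,r1,c0,c1=map(int,sys.argv[2:6]);k=min(800/(c1-c0),600/(r1-r0))
cv2.imwrite(f"pics/{sys.argv[1]}c.png",cv2.resize(im[r0:r1,c0:c1],None,fx=k,fy=k,interpolation=cv2.INTER_CUBIC))
E
python3 look.py s14 170 230 310 390
```

```text
t 30.68 pos [0.4661 0.1887 0.0974] xax [ 0. -0. -1.] yax [ 0.536 -0.844  0.   ] F [ 0.4 -0.3  0.3] op 0.418
```

View pics/s14c.png

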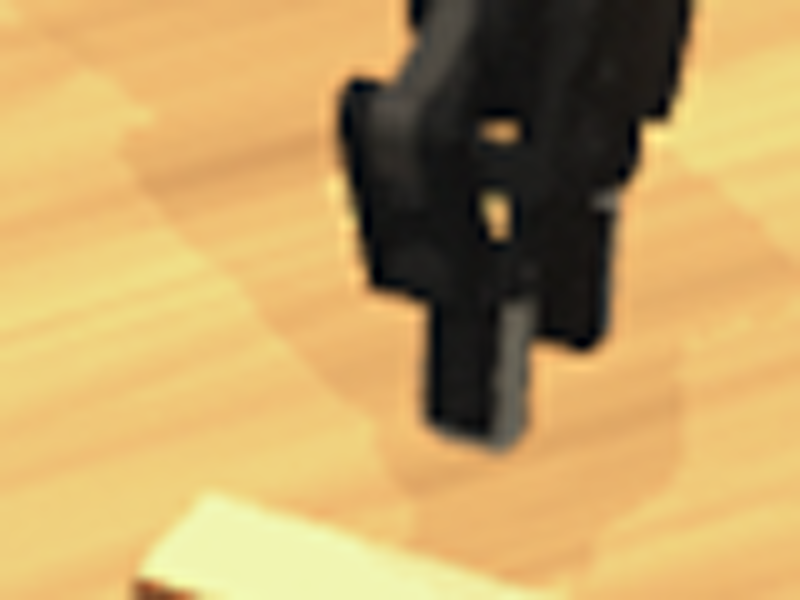

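```bash
python3 look.py s15 120 300 260 500; python3 -c "
from h import *
grab('wrist','w15')"
```

```text
t 30.73 pos [0.4661 0.1887 0.0974] xax [ 0.  0. -1.] yax [ 0.536 -0.844  0.   ] F [-0.4  0.9  0.4] op 0.426
```

View pics/s15c.png

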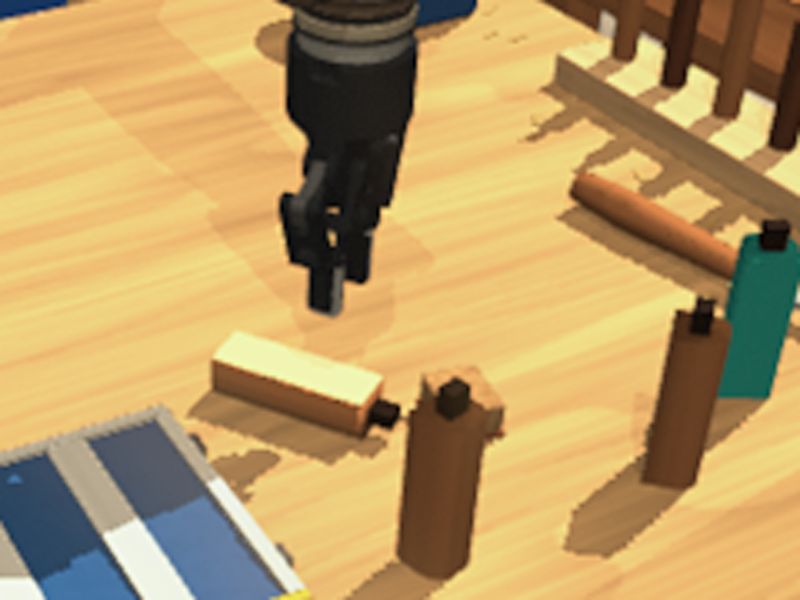

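View pics/w15.png

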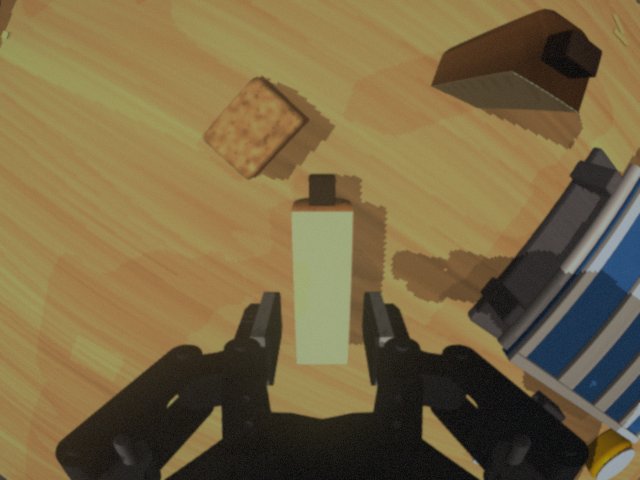

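Blank d dropped back flat-up on the bench; nothing else was touched. In the wrist view its body is at rows 210–363, cols 293–352. Next I'll grip it near the plain end, press the tab end on the table's hinge-side rim to tilt it, then stand it on the bench.

Run:
```python
from h import *
s,_=st()
a=wplane((363,323),s,.034);b=wplane((211,322),s,.034)
yaw=np.arctan2(*(b-a)[1::-1]);u=(b-a)/np.linalg.norm(b-a)
print(a,b,np.linalg.norm(a-b),yaw,(a+b)/2)
g=(a+b)/2-u*.040
print(np.hypot(*g[:2]))
mv([g[0],g[1],.098],yaw+np.pi/2)
```

```text
t 30.82 pos [0.4661 0.1887 0.0974] xax [ 0.  0. -1.] yax [ 0.536 -0.844  0.   ] F [-0.5 -0.4  0.6] op 0.42
[0.39802111 0.14472505 0.034     ] [0.48939874 0.20345401 0.034     ] 0.10862302330627013 0.5712306009643205 [0.44370993 0.17408953 0.034     ]
0.43748657961018644
t 30.82 pos [0.4661 0.1887 0.0974] xax [ 0.  0. -1.] yax [ 0.536 -0.844  0.   ] F [-0.5 -0.4  0.6] op 0.42
tool shift cm [-0.06  0.06  6.68]
turn about x -0.005 q6 1.1877030829595991
```

Emit:
{"method": "arm_command", "body": {
  "increments": [
    [[0,0,1.7,0],[0,0,1.7,0],[0,0,1.7,0],[0,0,1.6,0],[1.5,0,0,0],[1.5,0,0,0],[1.5,0,0,0],[1.5,0,0,0],[1.5,0,0,0],[1.2,0,0,0],[0.3,0,0,0],[0,0,0,0]]
  ],
  "grip": 6.5
}}

```text
time: 32.33
eef_pos: [0.4096, 0.1528, 0.0073]
tcp_rot: [-0.679, -0.197, 0.679, -0.197]
contact_force: [0.4, 0.3, -0.4]
opening: 0.761
```

Emit:
{"method": "arm_command", "body": {
  "increments": [
    [[0,0,0,0],[0,0,0,0],[0,0,0,0],[0,0,0,0],[0,0,0,0]]
  ],
  "grip": 3,
  "grip_force": 25
}}

```text
time: 32.95
eef_pos: [0.4101, 0.1529, 0.008]
tcp_rot: [0.679, 0.197, -0.679, 0.197]
contact_force: [-0.4, -0.4, 5.7]
opening: 0.418
```

Emit:
{"method": "arm_command", "body": {
  "increments": [
    [[-2,0,0,0],[-2,0,0,0],[-2,0,0,0],[-2,0,0,0],[-2,0,0,0],[-2,0,0,0],[0,0,0,0]]
  ]
}}

```text
time: 33.83
eef_pos: [0.4102, 0.1529, 0.1282]
tcp_rot: [0.68, 0.197, -0.678, 0.198]
contact_force: [0.0, 0.9, -1.3]
opening: 0.417
```

Run:
```python
from h import *
s,_=st()
im,s=grab("wrist","w16")
mv([.53,.145,.125],np.pi)
```

```text
t 33.83 pos [0.4102 0.1529 0.1282] xax [ 0.003  0.    -1.   ] yax [ 0.536 -0.844  0.001] F [ 0.   0.9 -1.3] op 0.417
t 33.88 pos [0.4093 0.1528 0.127 ] xax [ 0.  0. -1.] yax [ 0.536 -0.844  0.   ] F [-0.2 -0.6 -1.9] op 0.419
tool shift cm [ 0.21  7.13 -9.77]
turn about x -1.005 q6 1.1292074818629174
```

View pics/w16.png

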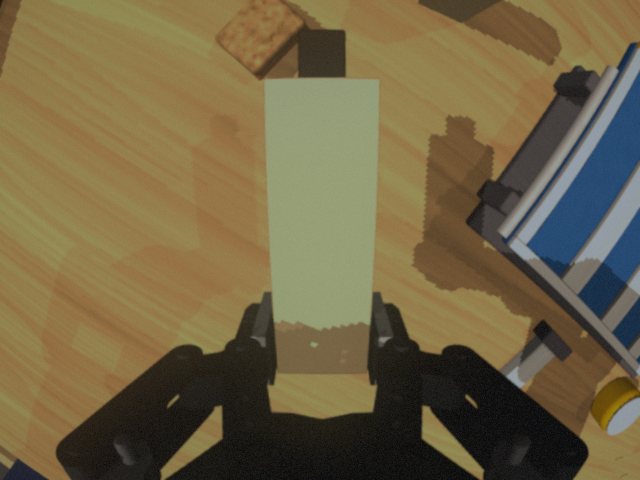

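```bash
python3 - <<'E'
from h import *
im,s=grab("top","t16")
for n,p in (("1",(140+108/3,90+520/3)),("2",(140+102/3,90+237/3))): print(n,onplane("top",p,.128))
mv([.49,.128,.127],None)
E
cat > mvr.py <<'E'
from h import *
import sys
# after a turn of t about x at present place, the shift to target
E
python3 - <<'E'
from h import *
s,Rm=st();t=1.65
Rn=Rm@R.from_rotvec([t,0,0]).as_matrix()
print("after turn:",np.round(Rn.T@(np.array([.49,.128,.127])-s["eef_pos"])*100,2),"tab dir",-Rn[:,2])
E
```

```text
1 [0.61080836 0.1685775  0.128     ]
2 [0.61563201 0.3459208  0.128     ]
t 33.92 pos [0.4087 0.1527 0.1263] xax [-0.001 -0.    -1.   ] yax [ 0.536 -0.844 -0.001] F [-0.9 -0.  -1.4] op 0.414
tool shift cm [-0.08  6.44 -5.54]
t 33.92 pos [0.4087 0.1527 0.1263] xax [-0.001 -0.    -1.   ] yax [ 0.536 -0.844 -0.001] F [-0.9 -0.  -1.4] op 0.414
after turn: [-0.08 -6.03 -5.98] tab dir [ 4.67515892e-01 -8.83984513e-01 -5.21073132e-04]
```

Emit:
{"method": "arm_command", "body": {
  "increments": [
    [[0,0,0,0.165],[0,0,0,0.165],[0,0,0,0.165],[0,0,0,0.165],[0,0,0,0.165],[0,0,0,0.165],[0,0,0,0.165],[0,0,0,0.165],[0,0,0,0.165],[0,0,0,0.165],[0,-2,-2,0],[0,-2,-2,0],[0,-2,-2,0],[0,0,0,0],[0,0,0,0]]
  ]
}}

```text
time: 35.8
eef_pos: [0.489, 0.1279, 0.1258]
tcp_rot: [-0.605, 0.365, 0.607, 0.364]
contact_force: [-0.5, 0.0, -1.1]
opening: 0.421
```

```bash
python3 - <<'E'
from h import *
s,_=st();print(s["qpos"][5])
E
python3 look.py s17 130 330 240 500
```

```text
t 35.8 pos [0.489  0.1279 0.1258] xax [-0.003  0.    -1.   ] yax [-0.884 -0.468  0.003] F [-0.5  0.  -1.1] op 0.421
2.7096995615531045
t 35.8 pos [0.489  0.1279 0.1258] xax [-0.003  0.    -1.   ] yax [-0.884 -0.468  0.003] F [-0.5  0.  -1.1] op 0.421
```

View pics/s17c.png

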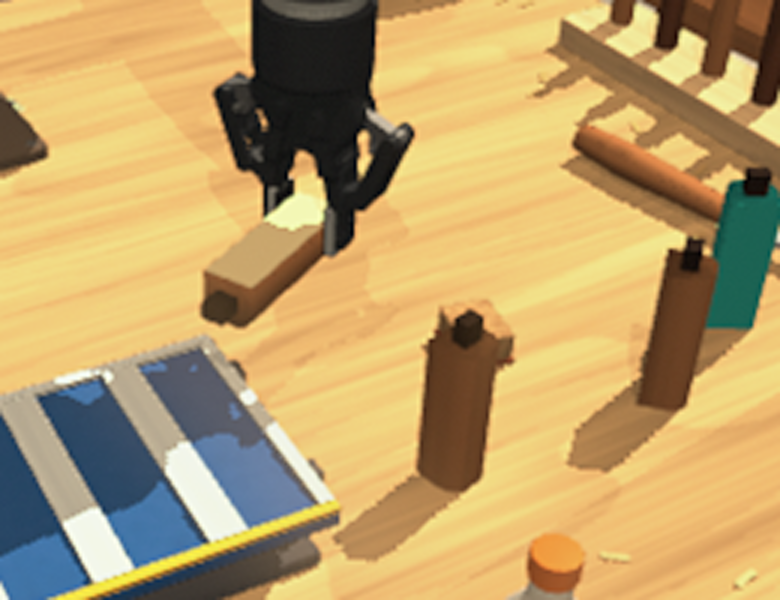

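Emit:
{"method": "arm_command", "body": {
  "increments": [
    [[1,0,0,0],[1,0,0,0],[1,0,0,0],[1,0,0,0],[0.5,0,0,0],[0.5,0,0,0],[0.5,0,0,0],[0,0,0,0]]
  ]
}}

```text
time: 36.85
eef_pos: [0.4913, 0.128, 0.0728]
tcp_rot: [0.606, -0.364, -0.605, -0.365]
contact_force: [-0.7, 2.2, 1.8]
opening: 0.418
```

```bash
python3 look.py s18 130 330 240 500
```

```text
t 36.85 pos [0.4913 0.128  0.0728] xax [ 0.002  0.    -1.   ] yax [-0.884 -0.468 -0.002] F [-0.7  2.2  1.8] op 0.418
```

View pics/s18c.png

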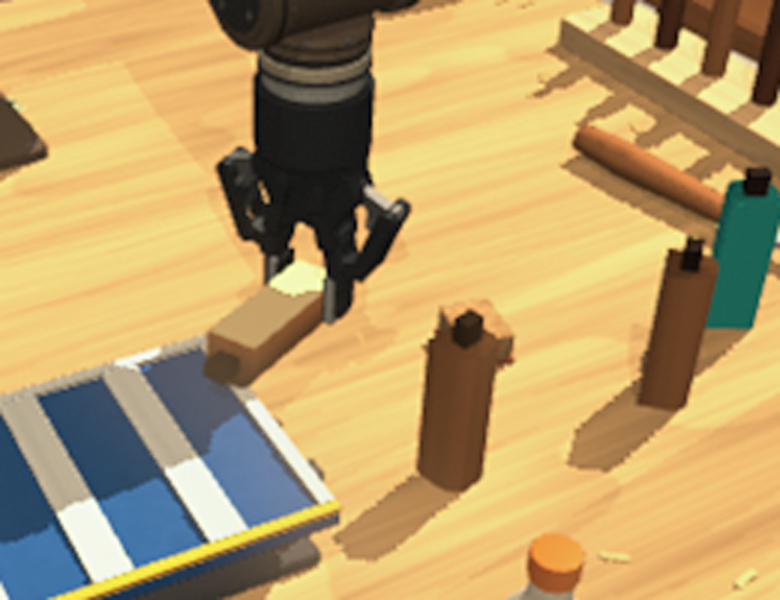

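Contact has started (2–3 N) with the tab end on the hinge rim. I'll continue lowering gently.

Emit:
{"method": "arm_command", "body": {
  "increments": [
    [[0.5,0,0,0],[0.5,0,0,0],[0.5,0,0,0],[0,0,0,0]]
  ]
}}

```text
time: 37.4
eef_pos: [0.4904, 0.1278, 0.0568]
tcp_rot: [-0.606, 0.365, 0.606, 0.365]
contact_force: [0.7, 2.6, 2.0]
opening: 0.415
```

Emit:
{"method": "arm_command", "body": {
  "increments": [
    [[0.5,0,0,0],[0.5,0,0,0],[0.5,0,0,0],[0,0,0,0]]
  ]
}}

```text
time: 37.9
eef_pos: [0.4905, 0.1275, 0.0418]
tcp_rot: [-0.606, 0.365, 0.606, 0.365]
contact_force: [2.2, 1.4, 1.7]
opening: 0.422
```

```bash
python3 look.py s19 130 330 240 500
```

```text
t 37.9 pos [0.4905 0.1275 0.0418] xax [-0. -0. -1.] yax [-0.884 -0.468  0.001] F [2.2 1.4 1.7] op 0.422
```

View pics/s19c.png

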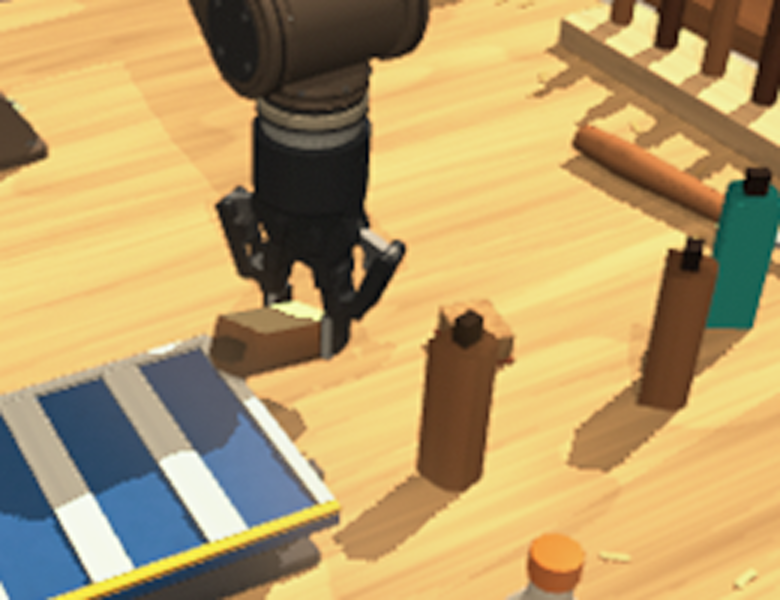

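Blank d pivots in the pads as planned, about 25° now. I'll keep going.

Emit:
{"method": "arm_command", "body": {
  "increments": [
    [[0.5,0,0,0],[0.5,0,0,0],[0.5,0,-0.2,0],[0.5,0,-0.2,0],[0.4,0,-0.2,0],[0,0,0,0]]
  ]
}}

```text
time: 38.7
eef_pos: [0.4928, 0.1229, 0.0175]
tcp_rot: [-0.605, 0.365, 0.606, 0.365]
contact_force: [1.1, 5.1, 1.4]
opening: 0.416
```

Emit:
{"method": "arm_command", "body": {
  "increments": [
    [[0,0,-0.4,0],[0,0,-0.4,0],[0,0,-0.4,0],[0,0,-0.4,0],[0,0,0,0]]
  ]
}}

```text
time: 39.33
eef_pos: [0.5015, 0.1097, 0.0182]
tcp_rot: [0.606, -0.364, -0.606, -0.366]
contact_force: [2.8, 7.9, 3.0]
opening: 0.416
```

```bash
python3 look.py s20 130 330 240 500
```

```text
t 39.33 pos [0.5015 0.1097 0.0182] xax [ 0.002  0.002 -1.   ] yax [-0.884 -0.467 -0.003] F [2.8 7.9 3. ] op 0.416
```

View pics/s20c.png

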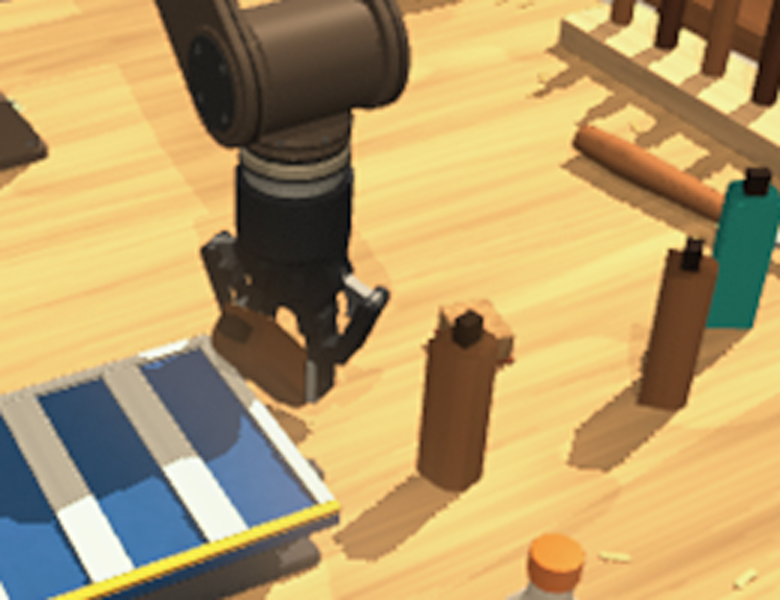

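```bash
python3 -c "
from h import *
grab('wrist','w20');im,_=grab('top','t20')
cv2.imwrite('pics/t20c.png',cv2.resize(im[140:300,200:400],None,fx=4,fy=3.75,interpolation=cv2.INTER_CUBIC))"
```

```text
(no output)
```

View pics/w20.png

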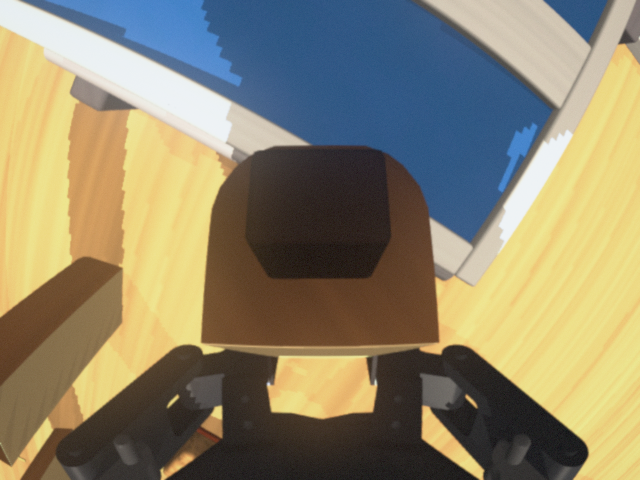

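Blank d tilts at about 50° and its end shows at (345,320), near the palm. I'll set the plain end on the bench so it leans on the rim, then release.

Emit:
{"method": "arm_command", "body": {
  "increments": [
    [[0.4,0,0.3,0],[0.4,0,0.3,0],[0.3,0,0.25,0],[0.3,0,0.2,0],[0,0,0,0],[0,0,0,0]]
  ]
}}

```text
time: 40.22
eef_pos: [0.499, 0.116, 0.0078]
tcp_rot: [0.608, -0.365, -0.604, -0.364]
contact_force: [-3.5, -4.4, 20.6]
opening: 0.416
```

```bash
python3 look.py s21 170 290 280 420
```

```text
t 40.23 pos [0.499  0.116  0.0078] xax [ 0.004 -0.003 -1.   ] yax [-0.883 -0.469 -0.002] F [-3.5 -4.4 20.6] op 0.416
```

View pics/s21c.png

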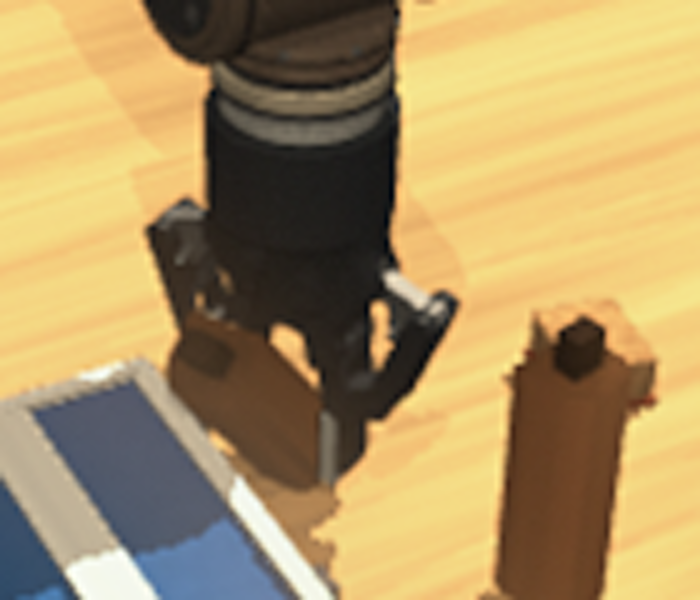

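Emit:
{"method": "arm_command", "body": {
  "increments": [
    [[-0.3,0,0,0],[0,0,0,0]]
  ]
}}

```text
time: 40.52
eef_pos: [0.4981, 0.1169, 0.0083]
tcp_rot: [0.607, -0.364, -0.604, -0.365]
contact_force: [5.0, -2.2, 5.6]
opening: 0.418
```

Emit:
{"method": "arm_command", "body": {
  "increments": [
    [[0,0,0,0],[0,0,0,0],[0,0,0,0],[-0.5,0,0.2,0],[-1,0,0.5,0],[-1.5,0,0.5,0],[-2,0,0.5,0],[-3,0,0.5,0],[-3,0,0,0],[0,0,0,0]]
  ],
  "grip": 5.5
}}

```text
time: 41.78
eef_pos: [0.4879, 0.1377, 0.1213]
tcp_rot: [0.608, -0.363, -0.604, -0.366]
contact_force: [0.4, 0.0, -1.0]
opening: 0.643
```

```bash
python3 look.py s22 150 300 260 460; python3 -c "
from h import *
grab('wrist','w22')"
```

```text
t 41.77 pos [0.4879 0.1377 0.1213] xax [ 0.008  0.001 -1.   ] yax [-0.884 -0.468 -0.007] F [ 0.4  0.  -1. ] op 0.643
```

View pics/s22c.png

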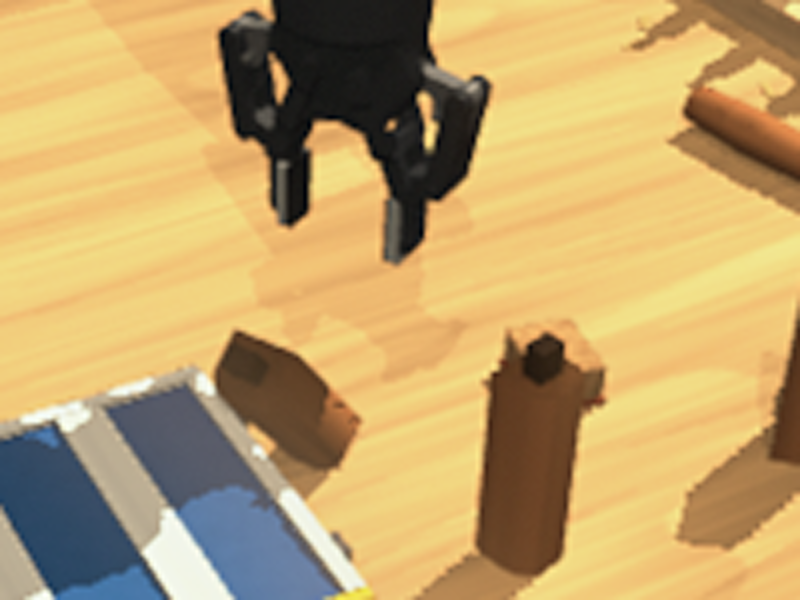

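View pics/w22.png

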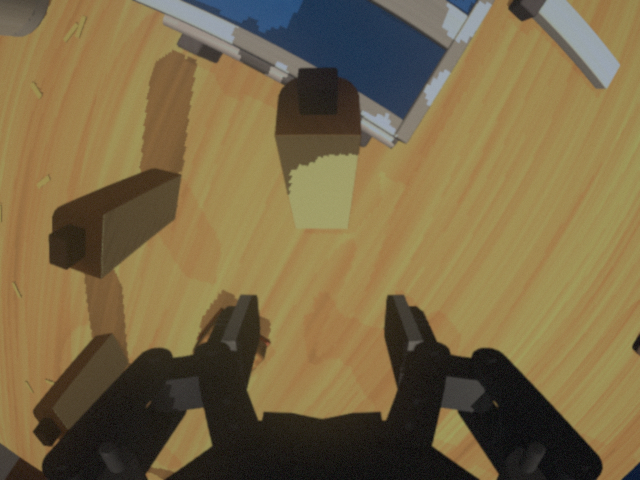

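Run:
```python
from h import *
s,Rm=st()
b=wplane((229,323.5),s,0);print("bottom flat edge",b)
d=-Rm[:,2]
# find th so that flat top edge projects at row 134
for th in np.radians(range(40,85,5)):
    p=b+.110*(np.cos(th)*d+np.sin(th)*np.array([0,0,1])); print(np.degrees(th).round(),wproj(p,s).round(1),p.round(3))
```

```text
t 41.88 pos [0.4855 0.1373 0.1177] xax [ 0.001  0.    -1.   ] yax [-0.884 -0.468 -0.001] F [ 0.4 -0.3 -1.1] op 0.643
bottom flat edge [0.48422406 0.13804465 0.        ]
40.0 [112.8 323.9] [0.524 0.064 0.071]
45.0 [126.  323.9] [0.521 0.069 0.078]
50.0 [141.3 324. ] [0.517 0.076 0.084]
55.0 [158.7 324.1] [0.514 0.082 0.09 ]
60.0 [177.9 324.1] [0.51  0.089 0.095]
65.0 [198.5 324.2] [0.506 0.097 0.1  ]
70.0 [220.  324.2] [0.502 0.105 0.103]
75.0 [241.7 324.2] [0.498 0.113 0.106]
80.0 [263.  324.2] [0.493 0.121 0.108]
```

Run:
```python
from h import *
s,Rm=st();d=-Rm[:,2];z=np.array([0,0,1])
for t in range(40,75,4):
    th=np.radians(t);b=wplane((229,323.5),s,.034*np.cos(th))
    u=np.cos(th)*d+np.sin(th)*z;n=-(np.sin(th)*d-np.cos(th)*z)
    p=b+.110*u; tip=b+.128*u-.016*n
    print(t,wproj(p,s).round(1),"b",b.round(3),"top",p.round(3),"tip",tip.round(3),"round corner",(b-.034*n).round(3),"top round",(p-.034*n).round(3))
```

```text
t 41.88 pos [0.4855 0.1373 0.1177] xax [ 0.001  0.    -1.   ] yax [-0.884 -0.468 -0.001] F [ 0.4 -0.3 -1.1] op 0.643
40 [ 93.7 323.9] b [0.488 0.131 0.026] top [0.528 0.056 0.097] tip [0.539 0.035 0.096] round corner [0.498 0.111 0.   ] top round [0.538 0.037 0.071]
44 [106.4 324. ] b [0.488 0.131 0.024] top [0.525 0.061 0.101] tip [0.536 0.04  0.102] round corner [0.499 0.11  0.   ] top round [0.536 0.04  0.076]
48 [120.7 324. ] b [0.488 0.132 0.023] top [0.522 0.067 0.105] tip [0.533 0.045 0.107] round corner [0.5   0.109 0.   ] top round [0.534 0.044 0.082]
52 [136.5 324.1] b [0.487 0.132 0.021] top [0.519 0.072 0.108] tip [0.53  0.051 0.112] round corner [0.5   0.108 0.   ] top round [0.532 0.049 0.087]
56 [153.7 324.1] b [0.487 0.133 0.019] top [0.516 0.078 0.11 ] tip [0.527 0.058 0.116] round corner [0.5   0.108 0.   ] top round [0.529 0.053 0.091]
60 [171.8 324.2] b [0.487 0.133 0.017] top [0.513 0.085 0.112] tip [0.523 0.064 0.12 ] round corner [0.501 0.107 0.   ] top round [0.526 0.059 0.095]
64 [190.7 324.2] b [0.487 0.134 0.015] top [0.509 0.091 0.114] tip [0.519 0.072 0.123] round corner [0.501 0.107 0.   ] top round [0.523 0.064 0.099]
68 [209.7 324.2] b [0.486 0.134 0.013] top [0.505 0.098 0.115] tip [0.516 0.079 0.125] round corner [0.501 0.107 0.   ] top round [0.52  0.07  0.102]
72 [228.6 324.2] b [0.486 0.135 0.011] top [0.502 0.105 0.115] tip [0.511 0.087 0.127] round corner [0.501 0.106 0.   ] top round [0.517 0.076 0.105]
```

Blank d leans steadily on the rim: lean about 51°, bottom corner near (0.50, 0.108). I'll push its top over with closed fingers from the table side.

Emit:
{"method": "arm_command", "body": {
  "increments": [
    [[-2.5,0,0,0],[-2.5,0,0,0],[0,0,-3.5,0],[0,0,-3.5,0],[0,0,-3.5,0],[0,0,-3,0],[0,0,0,0],[3,0,0,0],[3,0,0,0],[2.5,0,0,0],[0,0,0,0],[0,0,0,0]]
  ],
  "grip": 0
}}

```text
time: 43.38
eef_pos: [0.5488, 0.0183, 0.0828]
tcp_rot: [0.606, -0.365, -0.606, -0.365]
contact_force: [0.2, -0.9, 0.3]
opening: 0.003
```

```bash
python3 look.py s23 150 300 230 430; python3 -c "
from h import *
mv([.548,.018,.08])"
```

```text
t 43.38 pos [0.5488 0.0183 0.0828] xax [ 0.  0. -1.] yax [-0.884 -0.468 -0.   ] F [ 0.2 -0.9  0.3] op 0.003
t 43.42 pos [0.5494 0.0181 0.0834] xax [ 0.002 -0.    -1.   ] yax [-0.884 -0.468 -0.001] F [ 0.2 -0.2  0.1] op 0.005
tool shift cm [0.34 0.13 0.06]
```

View pics/s23c.png

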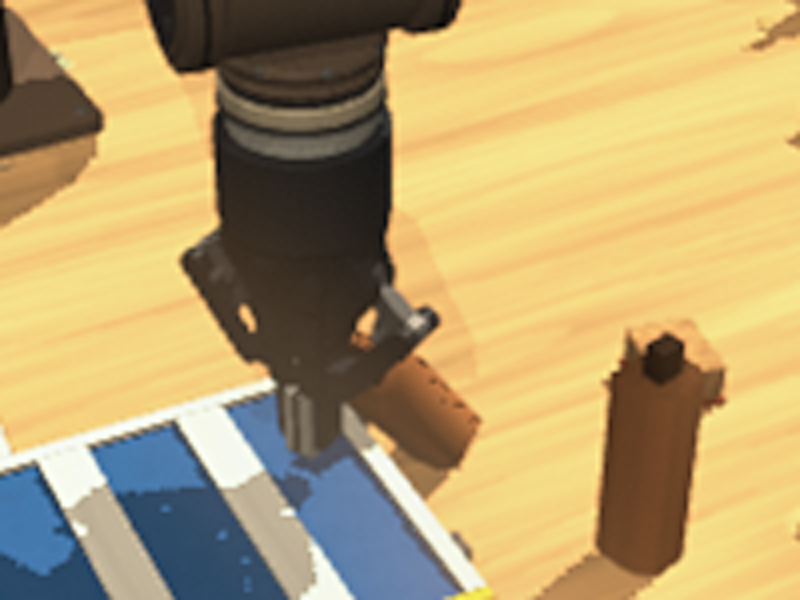

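Emit:
{"method": "arm_command", "body": {
  "increments": [
    [[0,0.1,0.8,0],[0,0,0.8,0],[0,0,0.6,0],[0,0,0.6,0],[0,0,0.6,0],[0,0,0.6,0],[0,0,0.6,0],[0,0,0.6,0],[0,0,0.6,0],[0,0,0.6,0]]
  ]
}}

```text
time: 44.68
eef_pos: [0.5177, 0.0742, 0.0823]
tcp_rot: [-0.606, 0.365, 0.606, 0.365]
contact_force: [0.5, -0.7, -0.4]
opening: -0.003
```

```bash
python3 look.py s24 150 300 230 430
```

```text
t 44.67 pos [0.5177 0.0742 0.0823] xax [-0.  0. -1.] yax [-0.884 -0.468  0.   ] F [ 0.5 -0.7 -0.4] op -0.003
```

View pics/s24c.png

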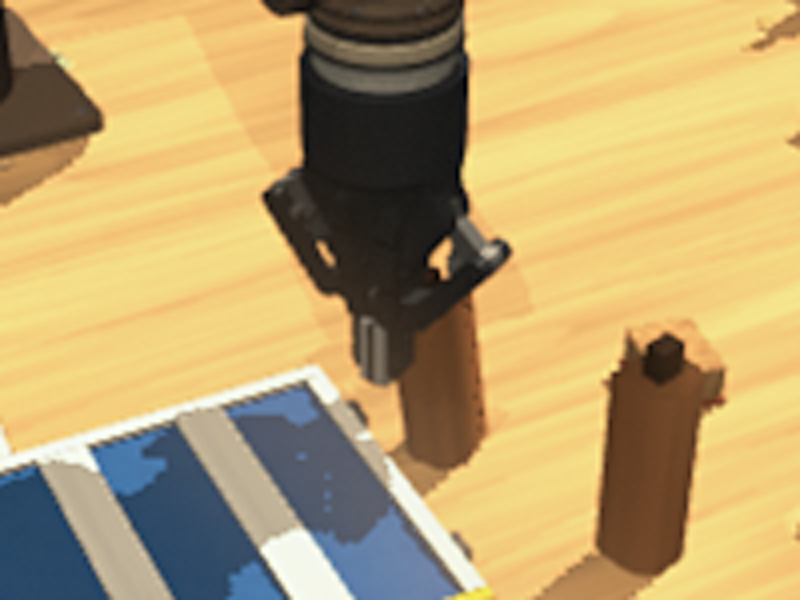

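Blank d is nearly upright. I'll continue over the edge.

Emit:
{"method": "arm_command", "body": {
  "increments": [
    [[0,0,0.5,0],[0,0,0.5,0],[0,0,0.4,0],[0,0,0.4,0],[0,0,0.4,0],[0,0,0.4,0],[0,0,0.4,0],[0,0,0.4,0],[0,0,0.4,0],[0,0,0.4,0],[0,0,0,0]]
  ]
}}

```text
time: 46.1
eef_pos: [0.4982, 0.1112, 0.0823]
tcp_rot: [-0.606, 0.365, 0.606, 0.365]
contact_force: [0.8, 0.2, -0.1]
opening: -0.001
```

```bash
python3 look.py s25 150 300 230 430
```

```text
t 46.1 pos [0.4982 0.1112 0.0823] xax [-0. -0. -1.] yax [-0.884 -0.468  0.   ] F [ 0.8  0.2 -0.1] op -0.001
```

View pics/s25c.png

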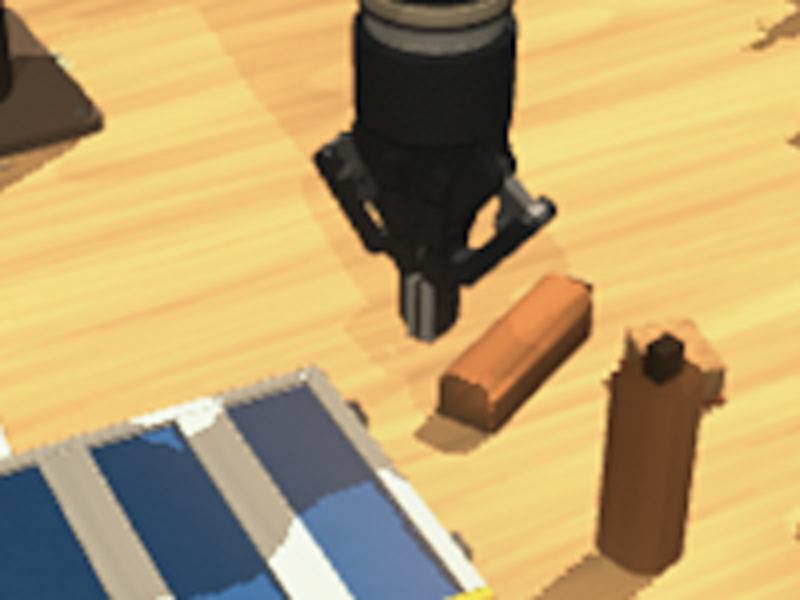

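Blank d now lies flat side down (crop (515,350)), tab away from the table. I'll rise, unwind the wrist half a turn and look.

Emit:
{"method": "arm_command", "body": {
  "increments": [
    [[-4,0,0,0],[-4,0,0,0],[-3,0,0,-0.15],[0,0,0,-0.175],[0,0,0,-0.175],[0,0,0,-0.175],[0,0,0,-0.175],[0,0,0,-0.175],[0,0,0,-0.175],[0,0,0,-0.175],[0,0,0,-0.175],[0,0,0,-0.175],[0,0,0,-0.175],[0,0,0,-0.175],[0,0,0,-0.175],[0,0,0,-0.175],[0,0,0,-0.175],[0,0,0,-0.175],[0,0,0,-0.175],[0,0,0,-0.175],[0,0,0,0]]
  ],
  "grip": 6.5
}}

```text
invalid input at $.increments[0]: expected 1 to 20 rows
```

```bash
python3 -c "
from h import *
st()
grab('wrist','w26')"
```

```text
t 46.15 pos [0.4983 0.1111 0.0824] xax [ 0. -0. -1.] yax [-0.884 -0.468 -0.   ] F [-0.  -0.1 -1. ] op 0.0
```

View pics/w26.png

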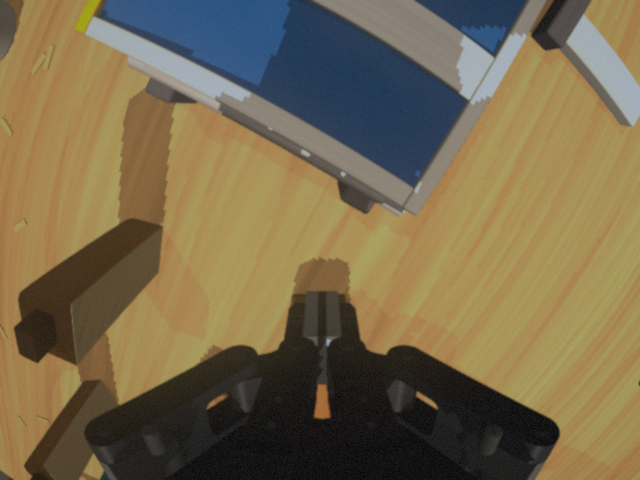

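Emit:
{"method": "arm_command", "body": {
  "increments": [
    [[-4,0,0,0],[-4,0,0,0],[-3,0,0,-0.15],[0,0,0,-0.175],[0,0,0,-0.175],[0,0,0,-0.175],[0,0,0,-0.175],[0,0,0,-0.175],[0,0,0,-0.175],[0,0,0,-0.175],[0,0,0,-0.175],[0,0,0,-0.175],[0,0,0,-0.175],[0,0,0,-0.175],[0,0,0,-0.175],[0,0,0,-0.175],[0,0,0,-0.175],[0,0,0,-0.175],[0,0,0,-0.175],[0,0,0,-0.175]]
  ],
  "grip": 6.5
}}

```text
time: 48.7
eef_pos: [0.4983, 0.1108, 0.1923]
tcp_rot: [0.368, 0.604, -0.368, 0.604]
contact_force: [0.2, -0.2, -0.2]
opening: 0.761
```

```bash
python3 -c "
from h import *
import pickle
im,s=grab('wrist','w26b');pickle.dump(s,open('s26.pkl','wb'));st()"
```

```text
t 48.75 pos [0.4983 0.1109 0.1923] xax [-0. -0. -1.] yax [ 0.887  0.461 -0.   ] F [0.5 0.7 0.7] op 0.762
```

View pics/w26b.png

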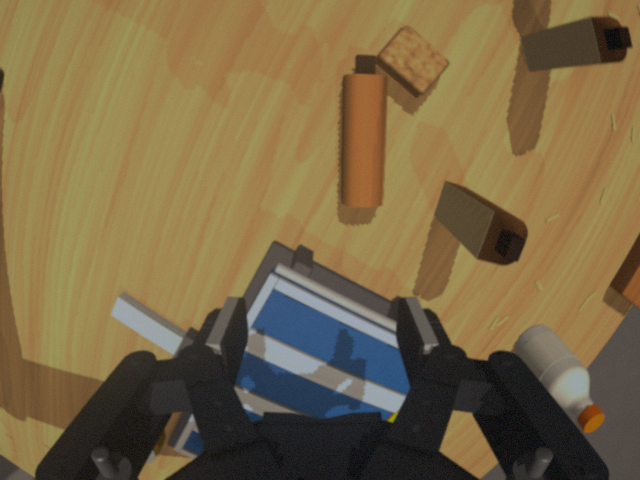

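Run:
```python
from h import *
import pickle;s=pickle.load(open("s26.pkl","rb"))
a=wplane((206,362.5),s,.030);b=wplane((76,365),s,.030)
yaw=np.arctan2(*(b-a)[1::-1]);print(a,b,np.linalg.norm(a-b),yaw,(a+b)/2)
g=(a+b)/2
print("block",wplane((62,413),s,.026))
mv([g[0],g[1],.008],yaw+np.pi/2)
mv([g[0],g[1],.008],yaw-np.pi/2)
```

```text
[0.52710847 0.13131218 0.03      ] [0.4774504  0.22831761 0.03      ] 0.10897696609249126 2.0439266631767112 [0.50227943 0.1798149  0.03      ]
block [0.50693246 0.25977996 0.026     ]
t 48.75 pos [0.4983 0.1109 0.1923] xax [-0. -0. -1.] yax [ 0.887  0.461 -0.   ] F [0.5 0.7 0.7] op 0.762
tool shift cm [18.43  3.53 -5.94]
turn about x 0.006 q6 -0.45922625976622805
t 48.75 pos [0.4983 0.1109 0.1923] xax [-0. -0. -1.] yax [ 0.887  0.461 -0.   ] F [0.5 0.7 0.7] op 0.762
tool shift cm [18.43  3.53 -5.94]
turn about x 0.006 q6 -0.45922625976622805
```

Emit:
{"method": "arm_command", "body": {
  "increments": [
    [[0,1.2,-2,0],[0,1.2,-2,0],[0,1.1,-1.9,0],[2.9,0,0,0],[2.9,0,0,0],[2.9,0,0,0],[2.9,0,0,0],[2.9,0,0,0],[2.4,0,0,0],[1.2,0,0,0],[0.3,0,0,0],[0,0,0,0]]
  ]
}}

```text
time: 50.25
eef_pos: [0.5034, 0.1795, 0.009]
tcp_rot: [0.37, 0.602, -0.37, 0.603]
contact_force: [-0.1, -0.4, -0.3]
opening: 0.761
```

Emit:
{"method": "arm_command", "body": {
  "increments": [
    [[0,0,0,0],[0,0,0,0],[0,0,0,0],[0,0,0,0],[0,0,0,0]]
  ],
  "grip": 3,
  "grip_force": 40
}}

```text
time: 50.88
eef_pos: [0.5038, 0.1796, 0.0095]
tcp_rot: [0.37, 0.602, -0.369, 0.603]
contact_force: [-1.2, 0.1, 5.3]
opening: 0.409
```

Emit:
{"method": "arm_command", "body": {
  "increments": [
    [[-1,0,0.2,0],[-3,0,0.5,0],[-3,0,0,0],[-3,0,0,0],[-3,0,0,0],[0,0,0,0]]
  ]
}}

```text
time: 51.62
eef_pos: [0.5075, 0.1734, 0.1409]
tcp_rot: [0.371, 0.601, -0.369, 0.604]
contact_force: [0.7, 0.2, -0.4]
opening: 0.41
```

Run:
```python
from h import *
import numpy as np
s,Rm=st()
t=2.044+.05
Rn=Rm@R.from_rotvec([t,0,0]).as_matrix()
print("turn",t,"after:",np.round(Rn.T@(np.array([.5552,-.1188,.145])-s["eef_pos"])*100,2),"yax",Rn[:,1],s["qpos"])
grab("wrist","w27")
```

```text
t 51.62 pos [0.5075 0.1734 0.1409] xax [ 0.006  0.001 -1.   ] yax [0.892 0.453 0.005] F [ 0.7  0.2 -0.4] op 0.41
turn 2.094 after: [-0.41 28.92 -6.31] yax [-0.05319003 -0.99858388 -0.00102463] [ 1.39910656e-01  7.33454621e-02  1.99616960e+00 -4.98287672e-05
  1.06651596e+00 -3.30051091e-01]
```

View pics/w27.png

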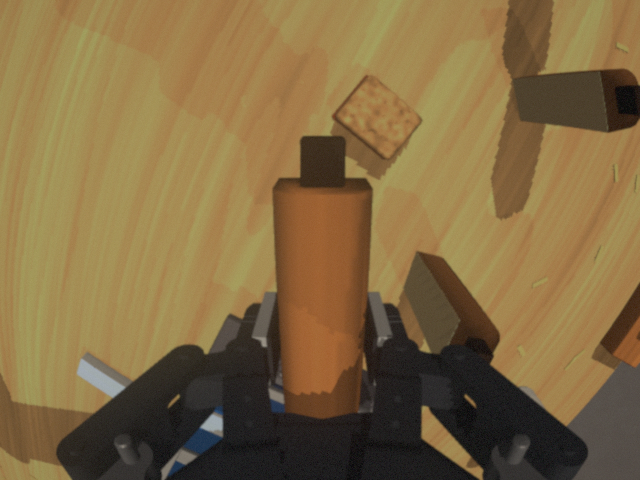

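Emit:
{"method": "arm_command", "body": {
  "increments": [
    [[0,-1.4,2.7,0],[0,-1.4,2.7,0],[0,-1.4,2.7,0],[0,-1.4,2.7,0],[0,0,0,0.174],[0,0,0,0.174],[0,0,0,0.174],[0,0,0,0.174],[0,0,0,0.174],[0,0,0,0.174],[0,0,0,0.174],[0,0,0,0.174],[0,0,0,0.174],[0,0,0,0.174],[0,0,0,0.174],[0,0,0,0.174],[0,0,0,0]]
  ]
}}

```text
time: 53.8
eef_pos: [0.5035, 0.0516, 0.1361]
tcp_rot: [-0.706, 0.016, 0.708, 0.016]
contact_force: [-0.2, -0.4, -1.4]
opening: 0.408
```

Run:
```python
from h import *
mv([.5552,-.1188,.145],1.521)
```

```text
t 53.8 pos [0.5035 0.0516 0.1361] xax [-0.004  0.    -1.   ] yax [-0.045 -0.999 -0.   ] F [-0.2 -0.4 -1.4] op 0.408
tool shift cm [-0.92 16.79 -5.93]
turn about x 0.005 q6 1.517566317224676
```

Emit:
{"method": "arm_command", "body": {
  "increments": [
    [[0,3.4,-1.2,0.005],[0,3.4,-1.2,0],[0,3.4,-1.2,0],[0,3.4,-1.2,0],[0,3.2,-1.1,0],[1.5,0,0,0],[1.5,0,0,0],[0,0,0,0]]
  ]
}}

```text
time: 54.8
eef_pos: [0.5531, -0.1175, 0.1052]
tcp_rot: [-0.705, 0.017, 0.709, 0.019]
contact_force: [0.4, -0.5, -0.3]
opening: 0.405
```

Run:
```python
from h import *
mv([.5552,-.1188,.0765],1.521)
grab("wrist","w28")
```

```text
t 54.8 pos [ 0.5531 -0.1175  0.1052] xax [-0.006  0.003 -1.   ] yax [-0.05  -0.999 -0.002] F [ 0.4 -0.5 -0.3] op 0.405
tool shift cm [ 2.87  0.13 -0.23]
turn about x -0.001 q6 1.23218718905612
```

View pics/w28.png

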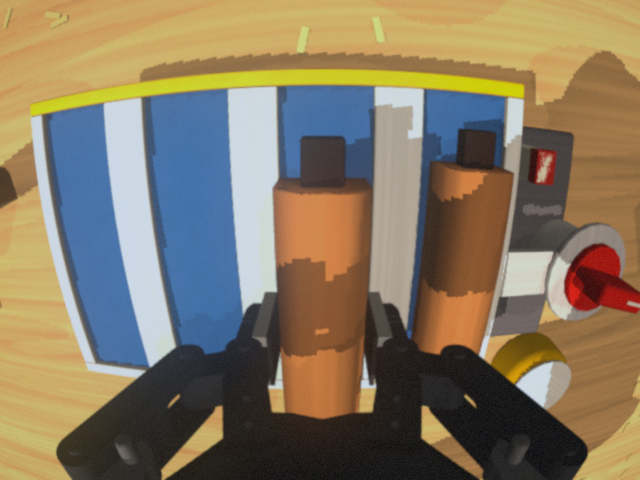

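Blank d is above bay 2, tab at (160,323). The bay's far end spans cols 278–375, so I'll shift 2 mm right.

Emit:
{"method": "arm_command", "body": {
  "increments": [
    [[0.8,0.1,-0.1,0],[0.8,0.1,-0.1,0],[0.6,0,0,0],[0.4,0,0,0],[0.3,0,0,0],[0,0,0,0]]
  ]
}}

```text
time: 55.6
eef_pos: [0.5571, -0.1213, 0.0791]
tcp_rot: [-0.707, 0.018, 0.707, 0.019]
contact_force: [-0.2, -0.6, -0.5]
opening: 0.406
```

Run:
```python
from h import *
mv([.5552,-.1188,.075],1.521)
grab("wrist","w29")
```

```text
t 55.6 pos [ 0.5571 -0.1213  0.0791] xax [-0.  0. -1.] yax [-0.052 -0.999 -0.   ] F [-0.2 -0.6 -0.5] op 0.406
tool shift cm [ 0.41 -0.24  0.2 ]
turn about x -0.002 q6 1.2306770577077184
```

View pics/w29.png

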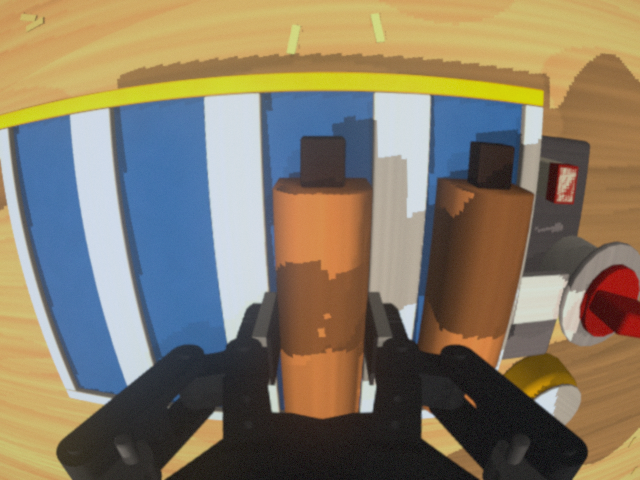

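Emit:
{"method": "arm_command", "body": {
  "increments": [
    [[0,-0.15,0,0],[0.2,0,0,0],[0.1,0,0,0],[0,0,0,0]]
  ]
}}

```text
time: 56.15
eef_pos: [0.5571, -0.1198, 0.0761]
tcp_rot: [-0.707, 0.018, 0.707, 0.018]
contact_force: [0.6, -0.3, -1.0]
opening: 0.412
```

Emit:
{"method": "arm_command", "body": {
  "increments": [
    [[0,0,0,0],[0,0,0,0],[0,0,0,0],[-1,0,0,0],[-3,0,0,0],[-4,0,0,0],[-4,0,0,0],[0,0,0,0]]
  ],
  "grip": 5
}}

```text
time: 57.15
eef_pos: [0.5598, -0.1208, 0.2019]
tcp_rot: [0.71, -0.02, -0.704, -0.017]
contact_force: [1.0, 0.2, 0.1]
opening: 0.586
```

```bash
python3 look.py s30 150 390 100 500;python3 -c "
from h import *
im,s=grab('top','t30')
cv2.imwrite('pics/t30c.png',cv2.resize(im[130:330,90:530],None,fx=1.8,fy=1.8,interpolation=cv2.INTER_CUBIC))"
```

```text
t 57.15 pos [ 0.5598 -0.1208  0.2019] xax [ 0.009 -0.004 -1.   ] yax [-0.052 -0.999  0.003] F [1.  0.2 0.1] op 0.586
```

View pics/s30c.png

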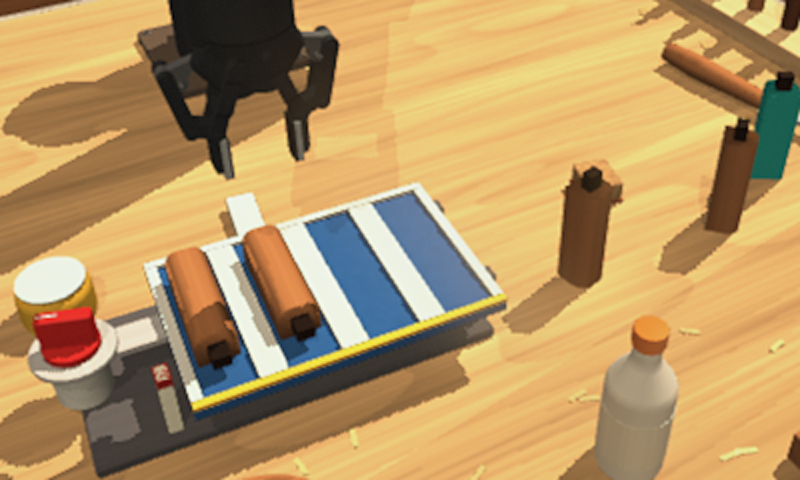

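View pics/t30c.png

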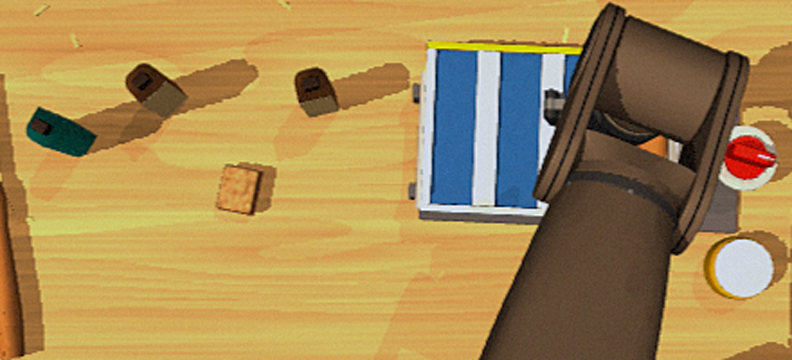

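Blanks c and d are in bays 3 and 2. Next is the near standing blank (t30c (317,90)), brown and dark-tabbed, not the turquoise one at (60,132).

Run:
```python
from h import *
for n,e in (("1",((515,163),(563,153))),("2",((272,165),(312,130)))):
    P=[onplane("top",(140+y/3,90+x/3),0) for x,y in e];d=P[1]-P[0];print(n,P,(P[0]+P[1])/2,np.linalg.norm(d),"normal yaw",np.arctan2(-d[0]*-1*-1,d[1]) )
im=cv2.imread("pics/t30.png")
cv2.imwrite("pics/st1.png",cv2.resize(im[155:215,150:290],None,fx=5.7,fy=5.7,interpolation=cv2.INTER_CUBIC))
```

```text
1 [array([0.59375553, 0.18486218, 0.        ]), array([0.60055914, 0.15156954, 0.        ])] [0.59715734 0.16821586 0.        ] 0.03398071427019743 normal yaw -2.9400105399156953
2 [array([0.59327216, 0.35378387, 0.        ]), array([0.61763297, 0.3262242 , 0.        ])] [0.60545256 0.34000404 0.        ] 0.036782936103938096 normal yaw -2.4177275029941585
```

View pics/st1.png

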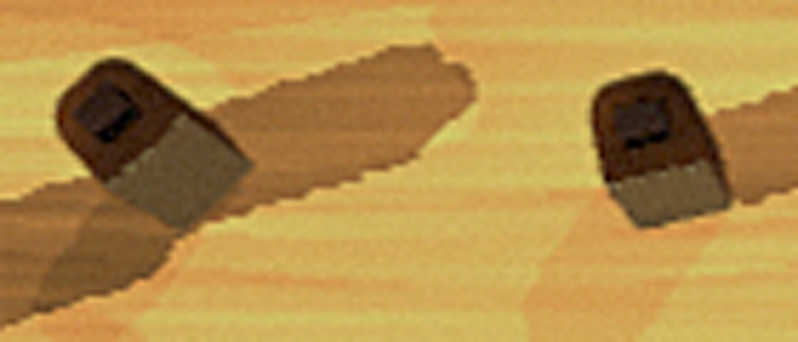

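Emit:
{"method": "arm_command", "body": {
  "increments": [
    [[0,0,0,-0.13],[0,0,0,-0.128],[0,0,0,0]]
  ],
  "grip": 0
}}

```text
time: 57.62
eef_pos: [0.5563, -0.1195, 0.1944]
tcp_rot: [-0.702, -0.073, 0.705, -0.072]
contact_force: [0.2, -0.2, -0.7]
opening: 0.003
```

Run:
```python
from h import *
mv([.675,.184,.2],-1.369)
```

```text
t 57.62 pos [ 0.5563 -0.1195  0.1944] xax [-0.003  0.001 -1.   ] yax [ 0.203 -0.979 -0.002] F [ 0.2 -0.2 -0.7] op 0.003
tool shift cm [ -0.56 -27.31 -17.78]
turn about x 0.002 q6 0.9766888782235735
```

Emit:
{"method": "arm_command", "body": {
  "increments": [
    [[0,-3.4,-2.2,0],[0,-3.4,-2.2,0],[0,-3.4,-2.2,0],[0,-3.4,-2.2,0],[0,-3.4,-2.2,0],[0,-3.4,-2.2,0],[0,-3.4,-2.2,0],[0,-3.4,-2.2,0],[0,0,0,0],[3,0,0,0],[3,0,0,0],[3,0,0,0],[2,0,0,0],[0,0,0,0]]
  ]
}}

```text
time: 59.38
eef_pos: [0.6723, 0.1815, 0.0837]
tcp_rot: [-0.702, -0.072, 0.705, -0.072]
contact_force: [0.5, 0.2, -0.4]
opening: -0.001
```

```bash
python3 look.py s31 130 310 300 540;python3 -c "
from h import *
mv([.675,.184,.085],-1.369)"
```

```text
t 59.38 pos [0.6723 0.1815 0.0837] xax [-0.005 -0.001 -1.   ] yax [ 0.203 -0.979 -0.   ] F [ 0.5  0.2 -0.4] op -0.001
t 59.42 pos [0.6736 0.1819 0.0857] xax [-0.002 -0.    -1.   ] yax [ 0.203 -0.979 -0.   ] F [ 0.1 -1.   0.3] op 0.001
tool shift cm [ 0.07 -0.18 -0.18]
turn about x 0.003 q6 1.4846184617139253
```

View pics/s31c.png

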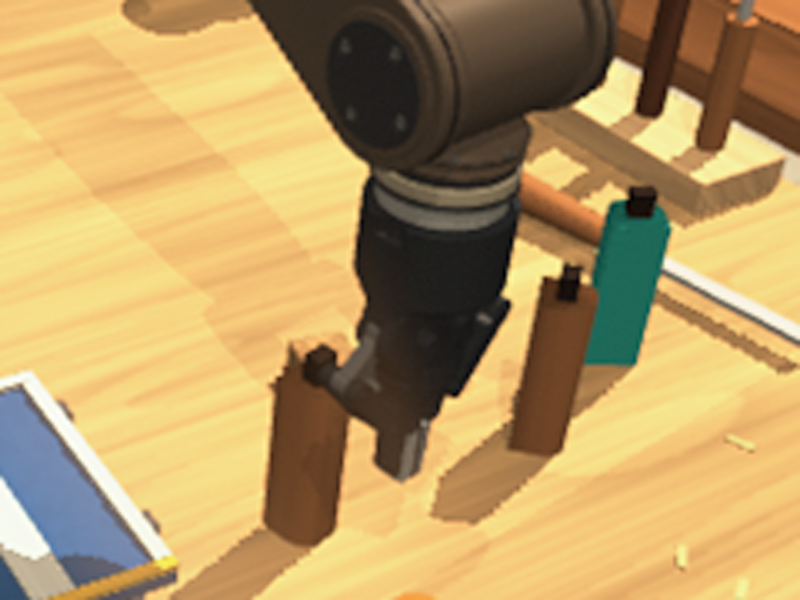

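Fingers are behind the standing blank. I'll push it over towards its flat side.

Emit:
{"method": "arm_command", "body": {
  "increments": [
    [[0,-0.15,0.8,0],[0,0,0.8,0],[0,0,0.8,0],[0,0,0.5,0],[0,0,0.5,0],[0,0,0.5,0],[0,0,0.5,0],[0,0,0.5,0],[0,0,0.5,0],[0,0,0.5,0],[0,0,0.5,0],[0,0,0.5,0],[0,0,0.5,0],[0,0,0.5,0],[0,0,0,0],[0,0,0,0]]
  ]
}}

```text
time: 61.42
eef_pos: [0.5965, 0.1677, 0.0864]
tcp_rot: [0.703, 0.073, -0.703, 0.073]
contact_force: [0.2, 0.2, 0.3]
opening: 0.005
```

```bash
python3 look.py s32 130 310 300 540
```

```text
t 61.42 pos [0.5965 0.1677 0.0864] xax [ 0.  0. -1.] yax [ 0.204 -0.979  0.   ] F [0.2 0.2 0.3] op 0.005
```

View pics/s32c.png

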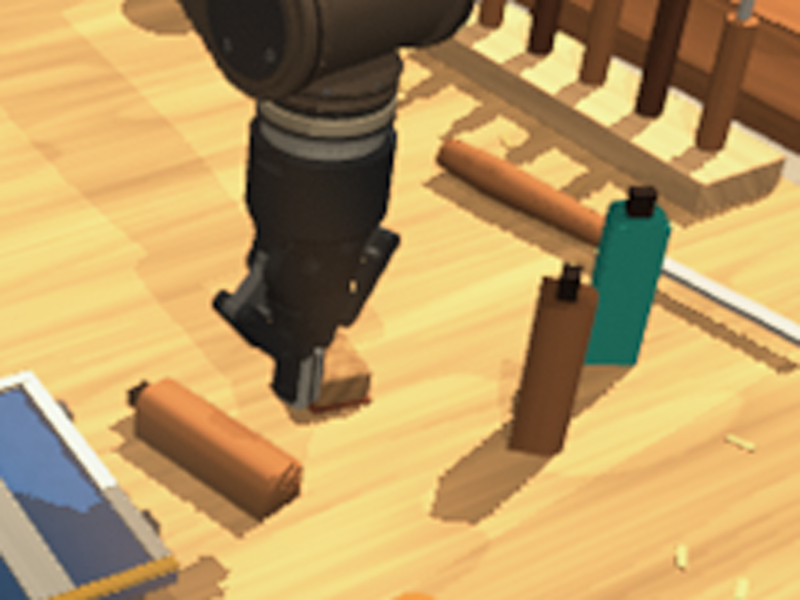

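It fell flat side down, tab towards the robot. I'll rise and look with the wrist camera.

Emit:
{"method": "arm_command", "body": {
  "increments": [
    [[-3,0,0,0],[-3,0,0,0],[-3,0,0,0],[-2,0,0,0],[0,0,0,0],[0,0,0,0]]
  ],
  "grip": 6.5
}}

```text
time: 62.22
eef_pos: [0.5956, 0.1676, 0.1948]
tcp_rot: [-0.703, -0.073, 0.704, -0.073]
contact_force: [-1.1, -0.3, 0.2]
opening: 0.757
```

```bash
python3 -c "
from h import *
import pickle
im,s=grab('wrist','w33');pickle.dump(s,open('s33.pkl','wb'));st()"
```

```text
t 62.27 pos [0.5954 0.1676 0.1944] xax [-0.003 -0.    -1.   ] yax [ 0.204 -0.979 -0.   ] F [ 0.9  0.2 -0.3] op 0.758
```

View pics/w33.png

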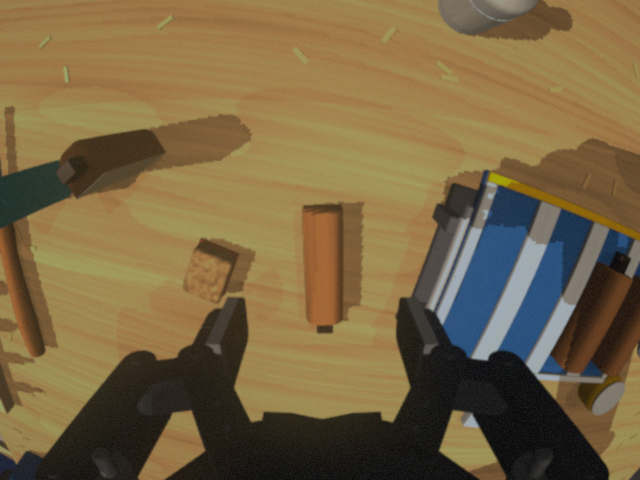

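Run:
```python
from h import *
import pickle;s=pickle.load(open("s33.pkl","rb"))
a=wplane((208,321.5),s,.032);b=wplane((325,324),s,.032)
yaw=np.arctan2(*(b-a)[1::-1]);print(a,b,np.linalg.norm(a-b),yaw,(a+b)/2)
g=(a+b)/2
mv([g[0],g[1],.009],yaw+np.pi/2)
```

```text
[0.59836051 0.16871531 0.032     ] [0.48487047 0.14273605 0.032     ] 0.11642555862668395 -2.9165576513868197 [0.54161549 0.15572568 0.032     ]
t 62.27 pos [0.5954 0.1676 0.1944] xax [-0.003 -0.    -1.   ] yax [ 0.204 -0.979 -0.   ] F [ 0.9  0.2 -0.3] op 0.758
tool shift cm [18.55  0.07  5.44]
turn about x -0.019 q6 1.4755245792090648
```

Emit:
{"method": "arm_command", "body": {
  "increments": [
    [[0,0,2,-0.019],[0,0.1,2,0],[0,0,1.3,0],[2.9,0,0,0],[2.9,0,0,0],[2.9,0,0,0],[2.9,0,0,0],[2.9,0,0,0],[2.4,0,0,0],[1.2,0,0,0],[0.4,0,0,0],[0,0,0,0]]
  ]
}}

```text
time: 63.78
eef_pos: [0.5452, 0.1553, 0.0118]
tcp_rot: [0.703, 0.079, -0.702, 0.079]
contact_force: [-0.3, -0.6, 0.4]
opening: 0.765
```

Emit:
{"method": "arm_command", "body": {
  "increments": [
    [[0,0,0,0],[0,0,0,0],[0,0,0,0],[0,0,0,0],[0,0,0,0]]
  ],
  "grip": 3,
  "grip_force": 40
}}

```text
time: 64.4
eef_pos: [0.5458, 0.1554, 0.0125]
tcp_rot: [0.703, 0.079, -0.702, 0.079]
contact_force: [-0.5, 0.2, 6.2]
opening: 0.405
```

Emit:
{"method": "arm_command", "body": {
  "increments": [
    [[-1,0,0,0],[-3,0,0,0],[-3,0,0,0],[-3,0,0,0],[-3,0,0,0],[0,0,0,0]]
  ]
}}

```text
time: 65.15
eef_pos: [0.5463, 0.1555, 0.1439]
tcp_rot: [0.705, 0.079, -0.701, 0.079]
contact_force: [0.7, -0.6, -1.4]
opening: 0.407
```

Run:
```python
from h import *
s,Rm=st()
grab("wrist","w34")
mv([.5588,-.0488,.14],1.521)
```

```text
t 65.15 pos [0.5463 0.1555 0.1439] xax [ 0.005  0.001 -1.   ] yax [ 0.223 -0.975  0.001] F [ 0.7 -0.6 -1.4] op 0.407
t 65.2 pos [0.545  0.1553 0.1418] xax [ 0.002  0.    -1.   ] yax [ 0.223 -0.975  0.   ] F [-0.3  0.9 -1.3] op 0.408
tool shift cm [ 0.18 20.21  3.2 ]
turn about x 0.275 q6 1.4446011094608
```

View pics/w34.png

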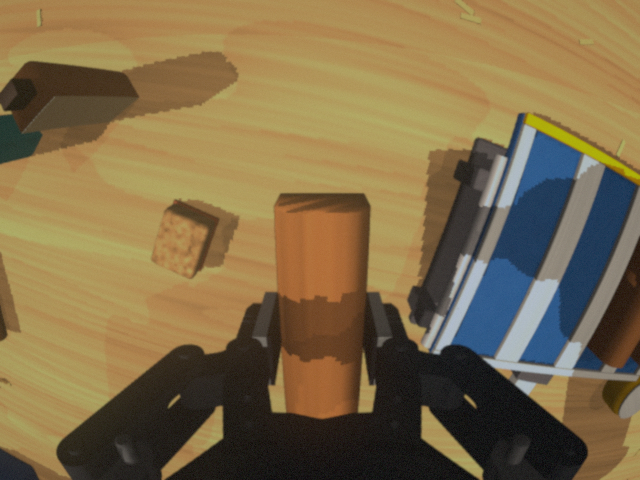

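Emit:
{"method": "arm_command", "body": {
  "increments": [
    [[0,0,0,-0.169],[0,0,0,-0.169],[0,0,0,-0.169],[0,0,0,-0.169],[0,0,0,-0.169],[0,0,0,-0.169],[0,0,0,-0.169],[0,0,0,-0.169],[0,0,0,-0.169],[0,0,0,-0.169],[0,0,0,-0.169],[0,0,0,-0.169],[0,0,0,-0.169],[0,0,0,-0.169],[0,0,0,-0.169],[0,0,0,-0.169],[0,0,0,-0.163]]
  ]
}}

```text
time: 67.32
eef_pos: [0.5431, 0.1551, 0.1384]
tcp_rot: [0.015, 0.709, -0.016, 0.705]
contact_force: [-0.1, 0.3, -1.3]
opening: 0.406
```

Run:
```python
from h import *
mv([.5588,-.0488,.11],1.521)
```

```text
t 67.33 pos [0.5431 0.1551 0.1384] xax [-0.005 -0.001 -1.   ] yax [ 0.044  0.999 -0.001] F [-0.1  0.3 -1.3] op 0.406
tool shift cm [  2.84 -20.3    2.49]
turn about x 0.005 q6 -1.4278173194759425
```

Emit:
{"method": "arm_command", "body": {
  "increments": [
    [[0,-3.4,0.4,0.005],[0,-3.4,0.4,0],[0,-3.4,0.4,0],[0,-3.4,0.4,0],[0,-3.4,0.4,0],[0,-3.3,0.4,0],[1.4,0,0,0],[1.4,0,0,0],[0,0,0,0]]
  ]
}}

```text
time: 68.45
eef_pos: [0.5556, -0.0472, 0.1101]
tcp_rot: [0.02, 0.709, -0.018, 0.705]
contact_force: [0.4, 1.1, -0.9]
opening: 0.403
```

Run:
```python
from h import *
mv([.5588,-.0488,.082],1.521)
grab("wrist","w35")
```

```text
t 68.45 pos [ 0.5556 -0.0472  0.1101] xax [-0.006  0.002 -1.   ] yax [0.054 0.999 0.002] F [ 0.4  1.1 -0.9] op 0.403
tool shift cm [ 2.81 -0.15  0.35]
turn about x -0.004 q6 -1.7840303845429824
```

View pics/w35.png

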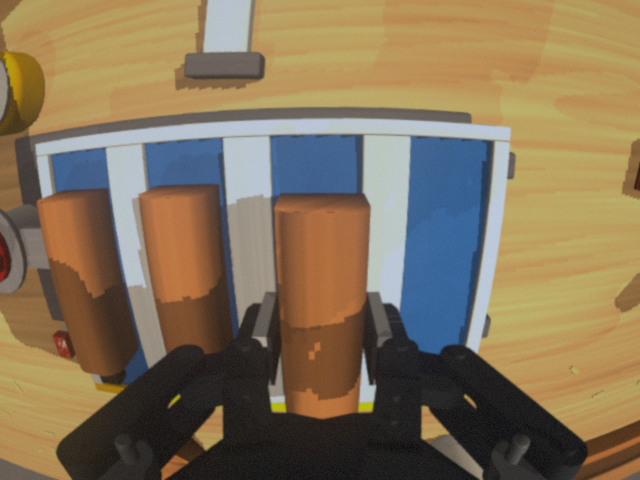

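Above bay 1, the bay's near edge spans cols 271–363 with the blank at 323, so I'll shift about 2.5 mm to −y while lowering.

Emit:
{"method": "arm_command", "body": {
  "increments": [
    [[0.8,-0.12,0.15,0],[0.8,-0.13,0.15,0],[0.6,0,0,0],[0.4,0,0,0],[0.2,0,0,0],[0,0,0,0]]
  ]
}}

```text
time: 69.25
eef_pos: [0.5606, -0.0514, 0.0853]
tcp_rot: [0.019, 0.707, -0.019, 0.707]
contact_force: [0.4, 0.0, -0.4]
opening: 0.41
```

Run:
```python
from h import *
mv([.5588,-.0488,.0785],1.521)
grab("wrist","w36")
```

```text
t 69.25 pos [ 0.5606 -0.0514  0.0853] xax [-0.  0. -1.] yax [0.055 0.998 0.   ] F [ 0.4  0.  -0.4] op 0.41
tool shift cm [ 0.68  0.25 -0.2 ]
turn about x -0.005 q6 -1.7875601712008091
```

View pics/w36.png

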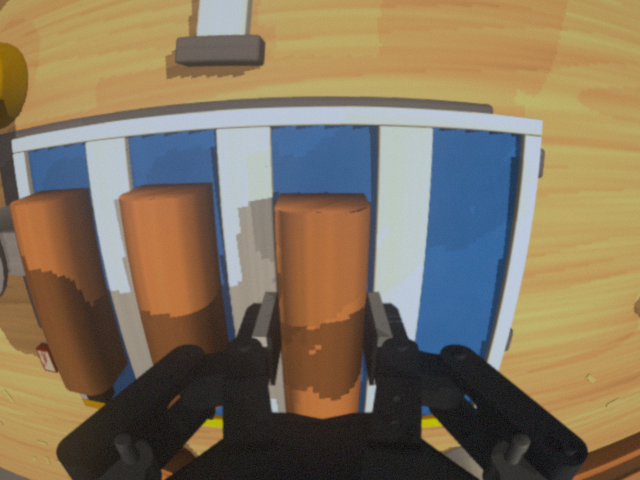

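Emit:
{"method": "arm_command", "body": {
  "increments": [
    [[0.3,0.08,0,0],[0.2,0,0,0],[0.15,0,0,0],[0,0,0,0]]
  ]
}}

```text
time: 69.8
eef_pos: [0.5606, -0.0505, 0.0786]
tcp_rot: [0.019, 0.707, -0.019, 0.707]
contact_force: [0.2, -0.5, -1.0]
opening: 0.406
```

Emit:
{"method": "arm_command", "body": {
  "increments": [
    [[0,0,0,0],[0,0,0,0],[0,0,0,0],[-1,0,0,0],[-3,0,0,0],[-4,0,0,0],[-4,0,0,0],[0,0,0,0]]
  ],
  "grip": 5
}}

```text
time: 70.8
eef_pos: [0.5634, -0.0512, 0.2044]
tcp_rot: [0.019, 0.703, -0.02, 0.71]
contact_force: [0.2, -1.3, -0.6]
opening: 0.587
```

```bash
python3 look.py s37 150 390 100 500;python3 -c "
from h import *
grab('wrist','w37')"
```

```text
t 70.8 pos [ 0.5634 -0.0512  0.2044] xax [ 0.01  -0.003 -1.   ] yax [ 0.055  0.999 -0.002] F [ 0.2 -1.3 -0.6] op 0.587
```

View pics/s37c.png

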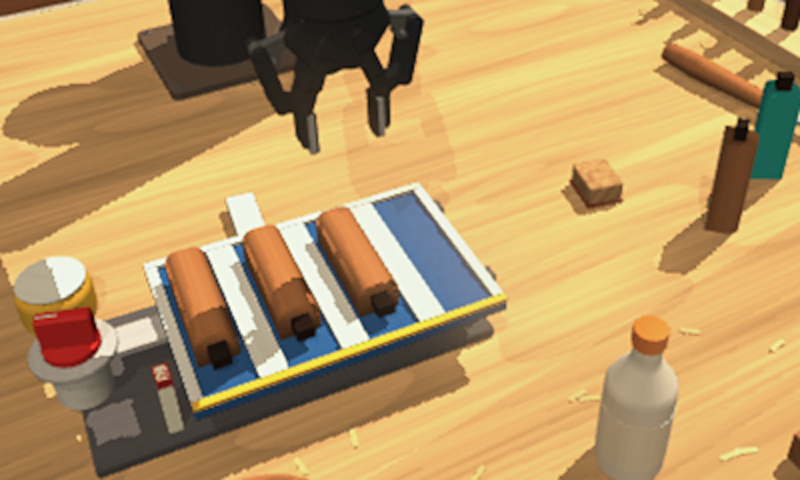

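View pics/w37.png

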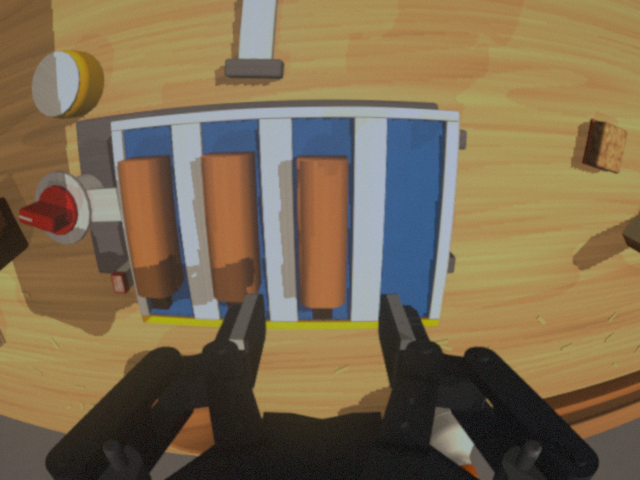

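Three blanks are placed. The last is the brown standing blank at (733,175) in s37c; the turquoise decoy is beside it at (777,120). The sanding block is in its fall path, so I'll carry it to the clear spot first.

Emit:
{"method": "arm_command", "body": {
  "increments": [
    [[-0.5,0,0,0.17],[-0.5,0,0,0.17],[-0.5,0,0,0.17],[-0.5,0,0,0.17],[0,0,0,0.17],[0,0,0,0.17],[0,0,0,0.17],[0,0,0,0.17],[0,0,0,0.17],[0,0,0,0.17],[0,0,0,0.17],[0,0,0,0.17],[0,0,0,0.17],[0,0,0,0.156]]
  ]
}}

```text
time: 72.65
eef_pos: [0.5596, -0.0503, 0.2166]
tcp_rot: [-0.661, -0.248, 0.664, -0.247]
contact_force: [0.2, -0.7, -0.5]
opening: 0.583
```

Run:
```python
from h import *
mv([.60,.335,.24],-.85)
```

```text
t 72.65 pos [ 0.5596 -0.0503  0.2166] xax [-0.004  0.001 -1.   ] yax [ 0.656 -0.755 -0.003] F [ 0.2 -0.7 -0.5] op 0.583
tool shift cm [ -2.32 -26.43 -28.32]
turn about x -0.005 q6 0.5850657309114738
```

Emit:
{"method": "arm_command", "body": {
  "increments": [
    [[-0.5,-2.7,-2.8,0],[-0.5,-2.7,-2.8,0],[-0.5,-2.7,-2.8,0],[-0.5,-2.7,-2.8,0],[-0.4,-2.7,-2.8,0],[0,-2.7,-2.8,0],[0,-2.7,-2.8,0],[0,-2.7,-2.8,0],[0,-2.7,-2.8,0],[0,-2.1,-3,0],[0,0,0,0],[0,0,0,0]]
  ]
}}

```text
time: 74.15
eef_pos: [0.5976, 0.3332, 0.2409]
tcp_rot: [-0.66, -0.249, 0.663, -0.25]
contact_force: [0.5, -1.1, -0.1]
opening: 0.588
```

```bash
python3 -c "
from h import *
import pickle
im,s=grab('wrist','w38');pickle.dump(s,open('s38.pkl','wb'));st()"
```

```text
t 74.2 pos [0.5978 0.3328 0.2415] xax [-0.002 -0.001 -1.   ] yax [ 0.659 -0.752 -0.001] F [ 0.1 -0.1 -0.6] op 0.586
```

View pics/w38.png

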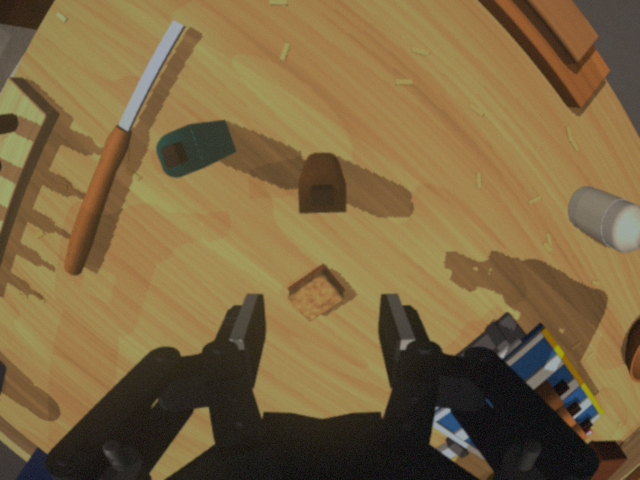

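In the wrist view, the brown standing blank is at (183,322) and aligned with the jaws. The decoy is at (195,150), clear of the fingers.

Run:
```python
from h import *
import pickle;s=pickle.load(open("s38.pkl","rb"))
a=wplane((212,299),s,.11);b=wplane((212,346),s,.11);print(a,b,np.linalg.norm(a-b))
m=(a+b)/2;Rm=R.from_quat(s["tcp_rot"]).as_matrix();g=m-Rm[:,2]*.013
mv([g[0],g[1],.078])
```

```text
[0.59218038 0.35173292 0.11      ] [0.61585827 0.3247295  0.11      ] 0.035914158249764336
t 74.2 pos [0.5978 0.3328 0.2415] xax [-0.002 -0.001 -1.   ] yax [ 0.659 -0.752 -0.001] F [ 0.1 -0.1 -0.6] op 0.586
tool shift cm [ 1.634e+01  1.000e-02 -2.160e+00]
```

Emit:
{"method": "arm_command", "body": {
  "increments": [
    [[0,0,-1.1,0],[0,0,-1.1,0],[3,0,0,0],[3,0,0,0],[3,0,0,0],[3,0,0,0],[2.5,0,0,0],[1.5,0,0,0],[0.3,0,0,0],[0,0,0,0]]
  ]
}}

```text
time: 75.45
eef_pos: [0.6156, 0.3487, 0.0808]
tcp_rot: [0.662, 0.249, -0.661, 0.249]
contact_force: [-0.3, -0.2, -0.1]
opening: 0.587
```

Emit:
{"method": "arm_command", "body": {
  "increments": [
    [[0,0,0,0],[0,0,0,0],[0,0,0,0],[0,0,0,0],[0,0,0,0]]
  ],
  "grip": 3,
  "grip_force": 40
}}

```text
time: 76.08
eef_pos: [0.6158, 0.3489, 0.0816]
tcp_rot: [0.663, 0.249, -0.661, 0.249]
contact_force: [0.1, 1.0, 6.2]
opening: 0.417
```

Emit:
{"method": "arm_command", "body": {
  "increments": [
    [[-1,0,0,0],[-2,0,0,0],[-2,0,0,0],[0,0,0,0.13],[0,0,0,0.13],[0,0,0,0.13],[0,0,0,0.13],[0,0,0,0]]
  ]
}}

```text
time: 77.08
eef_pos: [0.6152, 0.3486, 0.1312]
tcp_rot: [0.704, 0.072, -0.703, 0.071]
contact_force: [-0.4, 0.1, -1.6]
opening: 0.417
```

```bash
python3 - <<'E'
from h import *
s,Rm=st()
f=np.array([.597,.168,0])-.013*Rm[:,2]
mv([f[0],f[1],.115])
E
python3 look.py s39 130 310 300 540
```

```text
t 77.08 pos [0.6152 0.3486 0.1312] xax [ 0.001  0.001 -1.   ] yax [ 0.201 -0.98  -0.   ] F [-0.4  0.1 -1.6] op 0.417
t 77.08 pos [0.6152 0.3486 0.1312] xax [ 0.001  0.001 -1.   ] yax [ 0.201 -0.98  -0.   ] F [-0.4  0.1 -1.6] op 0.417
tool shift cm [ 1.61 17.32  4.12]
t 77.08 pos [0.6152 0.3486 0.1312] xax [ 0.001  0.001 -1.   ] yax [ 0.201 -0.98  -0.   ] F [-0.4  0.1 -1.6] op 0.417
```

View pics/s39c.png

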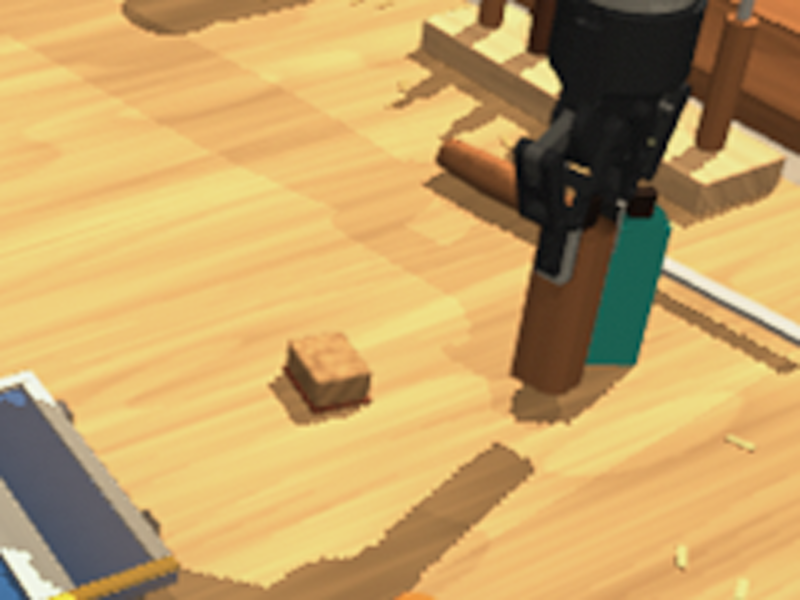

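Blank held upright and lifted about 5 cm. I'll move it to the clear spot and set it down (contact expected at TCP z ≈ 0.081).

Emit:
{"method": "arm_command", "body": {
  "increments": [
    [[0,2.9,0.7,0],[0,2.9,0.7,0],[0,2.9,0.7,0],[0,2.9,0.7,0],[0,2.9,0.7,0],[0,2.8,0.6,0],[0,0,0,0],[2,0,0,0],[1.5,0,0,0],[0.7,0,0,0],[0.4,0,0,0],[0.3,0,0,0],[0,0,0,0]]
  ]
}}

```text
time: 78.75
eef_pos: [0.6099, 0.171, 0.0817]
tcp_rot: [0.704, 0.071, -0.703, 0.071]
contact_force: [-0.8, -0.5, -0.0]
opening: 0.412
```

```bash
python3 look.py s40 130 310 300 540
```

```text
t 78.75 pos [0.6099 0.171  0.0817] xax [ 0.002  0.    -1.   ] yax [ 0.2  -0.98 -0.  ] F [-0.8 -0.5 -0. ] op 0.412
```

View pics/s40c.png

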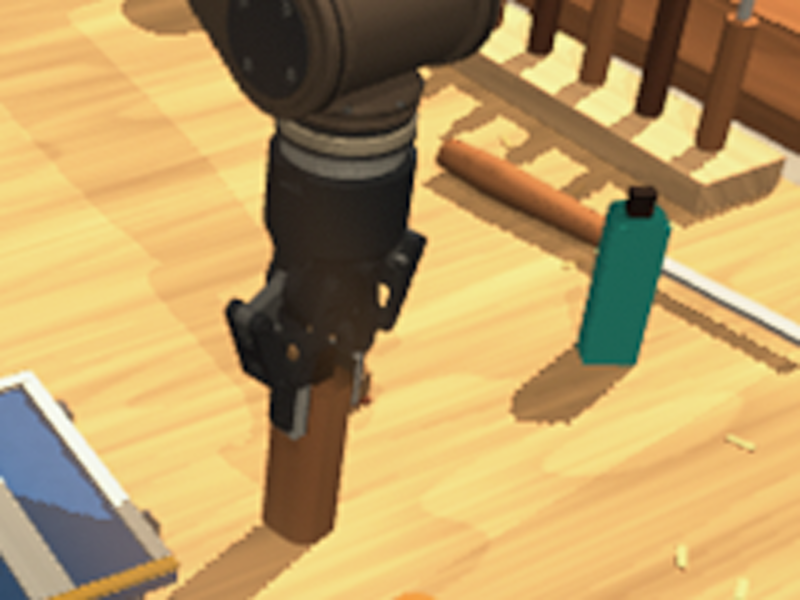

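Emit:
{"method": "arm_command", "body": {
  "increments": [
    [[0.1,0,0,0],[0,0,0,0]]
  ]
}}

```text
time: 79.05
eef_pos: [0.6101, 0.171, 0.0817]
tcp_rot: [0.704, 0.071, -0.703, 0.071]
contact_force: [-1.4, 0.9, 6.2]
opening: 0.415
```

Emit:
{"method": "arm_command", "body": {
  "increments": [
    [[0,0,0,0],[0,0,0,0],[0,0,0,0],[0,0,0,0],[-1,0,0,0],[-3,0,0,0],[-3,0,0,0],[-3,0,0,0],[0,0,0,0]]
  ],
  "grip": 5.5
}}

```text
time: 80.18
eef_pos: [0.6114, 0.171, 0.1841]
tcp_rot: [0.706, 0.071, -0.701, 0.071]
contact_force: [1.1, -0.8, -0.5]
opening: 0.641
```

```bash
python3 look.py s41 130 310 300 540
```

```text
t 80.17 pos [0.6114 0.171  0.1841] xax [ 0.008  0.001 -1.   ] yax [ 0.2   -0.98   0.001] F [ 1.1 -0.8 -0.5] op 0.641
```

View pics/s41c.png

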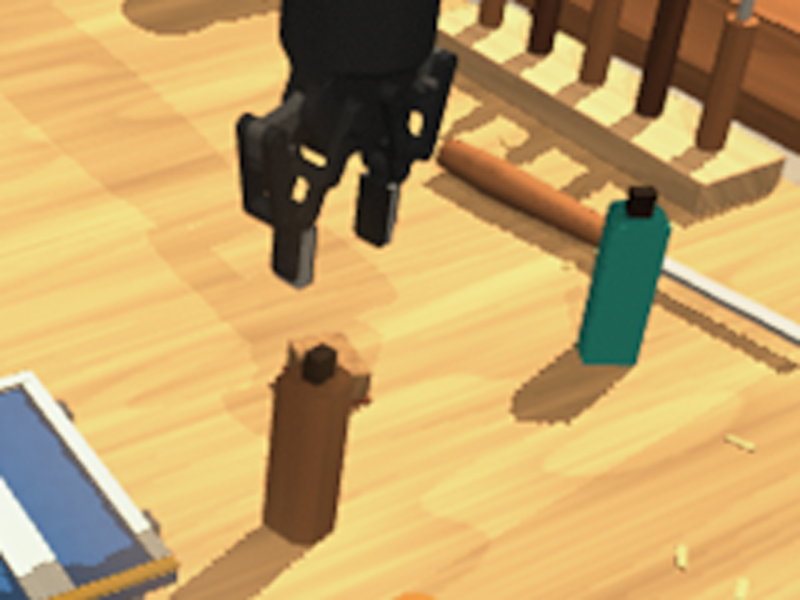

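It stands free at the clear spot. I'll go behind it and topple it as before.

Emit:
{"method": "arm_command", "body": {
  "increments": [
    [[0,0,-2.3,0],[0,0,-2.3,0],[0,0,-2.2,0],[0,0,0,0],[3,0,0,0],[3,0,0,0],[2.5,0,0,0],[1,0,0,0],[0,0,0,0]]
  ],
  "grip": 0
}}

```text
time: 81.35
eef_pos: [0.6747, 0.1842, 0.0837]
tcp_rot: [-0.703, -0.071, 0.704, -0.071]
contact_force: [-0.1, 0.1, 0.5]
opening: -0.001
```

Emit:
{"method": "arm_command", "body": {
  "increments": [
    [[0,0,0.8,0],[0,0,0.8,0],[0,0,0.8,0],[0,0,0.5,0],[0,0,0.5,0],[0,0,0.5,0],[0,0,0.5,0],[0,0,0.5,0],[0,0,0.5,0],[0,0,0.5,0],[0,0,0.5,0],[0,0,0.5,0],[0,0,0.5,0],[0,0,0.5,0],[0,0,0,0],[0,0,0,0]]
  ]
}}

```text
time: 83.35
eef_pos: [0.5986, 0.1685, 0.0849]
tcp_rot: [0.704, 0.071, -0.703, 0.071]
contact_force: [0.1, -0.1, -0.3]
opening: -0.0
```

```bash
python3 look.py s42 130 310 300 540
```

```text
t 83.35 pos [0.5986 0.1685 0.0849] xax [ 0.  0. -1.] yax [ 0.199 -0.98   0.   ] F [ 0.1 -0.1 -0.3] op -0.0
```

View pics/s42c.png

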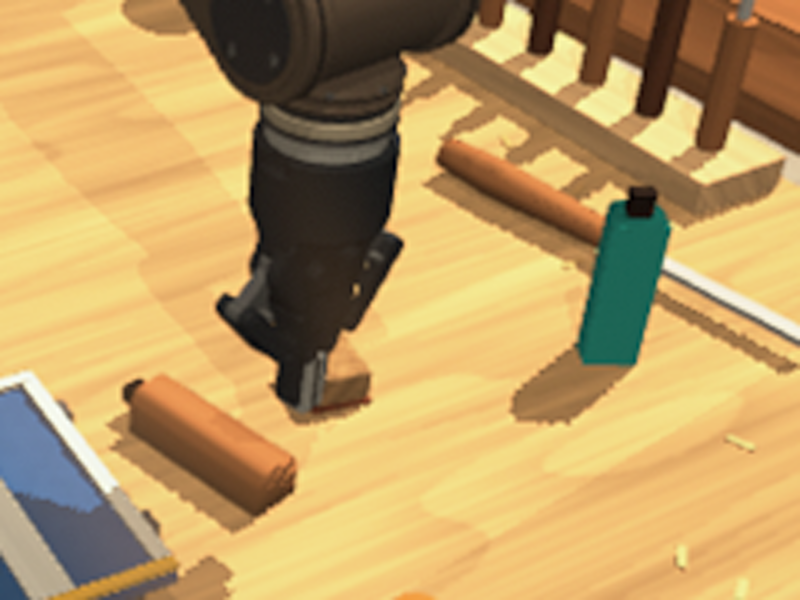

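Emit:
{"method": "arm_command", "body": {
  "increments": [
    [[-3,0,0,0],[-3,0,0,0],[-3,0,0,0],[-2,0,0,0],[0,0,0,0],[0,0,0,0]]
  ],
  "grip": 6.5
}}

```text
time: 84.15
eef_pos: [0.5977, 0.1684, 0.1933]
tcp_rot: [-0.703, -0.071, 0.704, -0.071]
contact_force: [-0.5, -1.0, 0.1]
opening: 0.76
```

```bash
python3 -c "
from h import *
import pickle
im,s=grab('wrist','w43');pickle.dump(s,open('s43.pkl','wb'));st()"
```

```text
t 84.2 pos [0.5974 0.1684 0.1929] xax [-0.003 -0.    -1.   ] yax [ 0.199 -0.98  -0.   ] F [-1.5 -0.1 -0.2] op 0.758
```

View pics/w43.png

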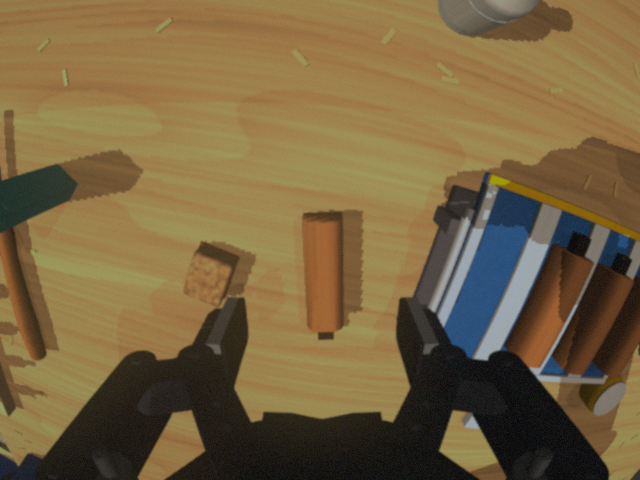

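Run:
```python
from h import *
import pickle
for f,r0,r1,c0,c1 in (("s33.pkl",208,325,321.5,324),("s43.pkl",215,332,321.5,325)):
    s=pickle.load(open(f,"rb"))
    a=wplane((r0,c0),s,.032);b=wplane((r1,c1),s,.032)
    yaw=np.arctan2(*(b-a)[1::-1]);print(a,b,yaw,(a+b)/2)
g=(a+b)/2+[.002,0,0]
mv([g[0],g[1],.009],yaw+np.pi/2)
```

```text
[0.59835914 0.16871666 0.032     ] [0.48486883 0.14273734 0.032     ] -2.9165576755054388 [0.54161399 0.155727   0.032     ]
[0.59479193 0.16836802 0.032     ] [0.4799121  0.14168972 0.032     ] -2.9134094037775227 [0.53735202 0.15502887 0.032     ]
t 84.2 pos [0.5974 0.1684 0.1929] xax [-0.003 -0.    -1.   ] yax [ 0.199 -0.98  -0.   ] F [-1.5 -0.1 -0.2] op 0.758
tool shift cm [18.41  0.16  5.9 ]
turn about x -0.027 q6 1.481438561760758
```

Emit:
{"method": "arm_command", "body": {
  "increments": [
    [[0,0,2,-0.027],[0,0.2,2,0],[0,0,1.8,0],[2.9,0,0,0],[2.9,0,0,0],[2.9,0,0,0],[2.9,0,0,0],[2.9,0,0,0],[2.4,0,0,0],[1.2,0,0,0],[0.4,0,0,0],[0,0,0,0]]
  ]
}}

```text
time: 85.7
eef_pos: [0.5425, 0.154, 0.0101]
tcp_rot: [0.703, 0.08, -0.702, 0.08]
contact_force: [-0.2, 0.3, 0.2]
opening: 0.759
```

Emit:
{"method": "arm_command", "body": {
  "increments": [
    [[0,0,0,0],[0,0,0,0],[0,0,0,0],[0,0,0,0],[0,0,0,0]]
  ],
  "grip": 3,
  "grip_force": 40
}}

```text
time: 86.32
eef_pos: [0.5433, 0.1541, 0.0111]
tcp_rot: [0.703, 0.08, -0.702, 0.08]
contact_force: [-0.7, -0.1, 6.2]
opening: 0.411
```

Emit:
{"method": "arm_command", "body": {
  "increments": [
    [[-1,0,0,0],[-3,0,0,0],[-3,0,0,0],[-3,0,0,0],[-3,0,0,0],[0,0,0,0]]
  ]
}}

```text
time: 87.08
eef_pos: [0.5438, 0.1542, 0.1424]
tcp_rot: [0.704, 0.08, -0.701, 0.08]
contact_force: [0.1, -0.3, -1.4]
opening: 0.407
```

Run:
```python
from h import *
grab("wrist","w44")
mv([.5622,.0211,.14],1.521)
```

```text
t 87.12 pos [0.5424 0.154  0.1403] xax [ 0.001  0.    -1.   ] yax [ 0.226 -0.974  0.   ] F [ 0.6  0.7 -1.8] op 0.414
tool shift cm [ 0.03 13.4   1.07]
turn about x 0.278 q6 1.4397180654702035
```

View pics/w44.png

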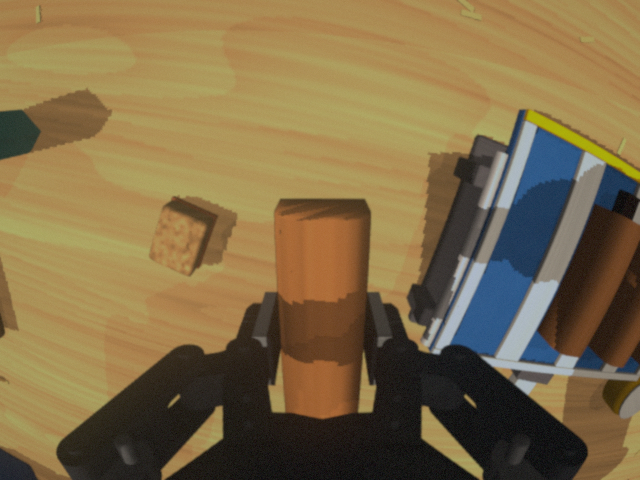

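Emit:
{"method": "arm_command", "body": {
  "increments": [
    [[0,0,0,-0.169],[0,0,0,-0.169],[0,0,0,-0.169],[0,0,0,-0.169],[0,0,0,-0.169],[0,0,0,-0.169],[0,0,0,-0.169],[0,0,0,-0.169],[0,0,0,-0.169],[0,0,0,-0.169],[0,0,0,-0.169],[0,0,0,-0.169],[0,0,0,-0.169],[0,0,0,-0.169],[0,0,0,-0.169],[0,0,0,-0.169],[0,0,0,-0.16]]
  ]
}}

```text
time: 89.25
eef_pos: [0.5405, 0.1538, 0.1369]
tcp_rot: [0.016, 0.709, -0.016, 0.705]
contact_force: [0.6, -0.5, -1.1]
opening: 0.405
```

Run:
```python
from h import *
mv([.5615,.0205,.11],1.521)
```

```text
t 89.25 pos [0.5405 0.1538 0.1369] xax [-0.005 -0.    -1.   ] yax [ 0.045  0.999 -0.001] F [ 0.6 -0.5 -1.1] op 0.405
tool shift cm [  2.69 -13.22   2.7 ]
turn about x 0.005 q6 -1.4296360957807508
```

Emit:
{"method": "arm_command", "body": {
  "increments": [
    [[0,-2.6,0.6,0.005],[0,-2.6,0.6,0],[0,-2.7,0.5,0],[0,-2.7,0.5,0],[0,-2.6,0.5,0],[1.3,0,0,0],[1.3,0,0,0],[0,0,0,0],[0,0,0,0]]
  ]
}}

```text
time: 90.38
eef_pos: [0.5618, 0.0215, 0.1134]
tcp_rot: [0.019, 0.707, -0.019, 0.707]
contact_force: [-0.1, 0.4, -1.1]
opening: 0.408
```

Run:
```python
from h import *
mv([.5615,.0205,.077],1.521)
grab("wrist","w45")
```

```text
t 90.38 pos [0.5618 0.0215 0.1134] xax [-0.001  0.    -1.   ] yax [0.054 0.999 0.   ] F [-0.1  0.4 -1.1] op 0.408
tool shift cm [ 3.64 -0.1  -0.03]
turn about x -0.004 q6 -1.6593532303828165
```

View pics/w45.png

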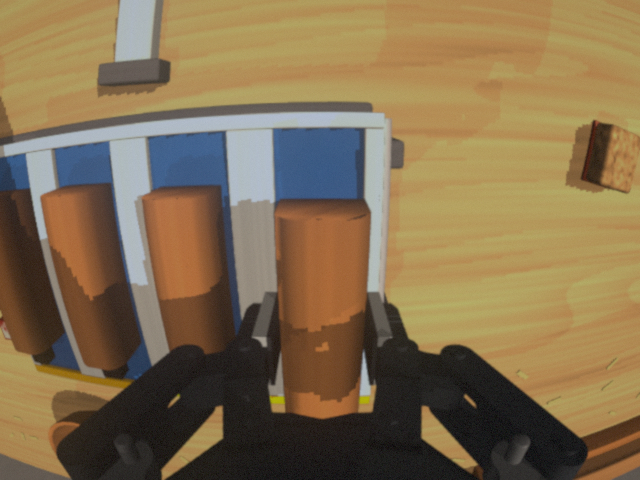

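Emit:
{"method": "arm_command", "body": {
  "increments": [
    [[1,-0.15,0,0],[0.8,0,0,0],[0.6,0,0,0],[0.4,0,0,0],[0.2,0,0,0],[0,0,0,0]]
  ]
}}

```text
time: 91.18
eef_pos: [0.562, 0.0192, 0.0838]
tcp_rot: [0.019, 0.707, -0.019, 0.707]
contact_force: [-0.0, 1.0, -0.7]
opening: 0.405
```

Run:
```python
from h import *
mv([.5615,.0205,.077],1.521)
grab("wrist","w46")
```

```text
t 91.17 pos [0.562  0.0192 0.0838] xax [-0.  0. -1.] yax [0.055 0.998 0.   ] F [-0.   1.  -0.7] op 0.405
tool shift cm [ 0.68  0.13 -0.06]
turn about x -0.005 q6 -1.6622003009014292
```

View pics/w46.png

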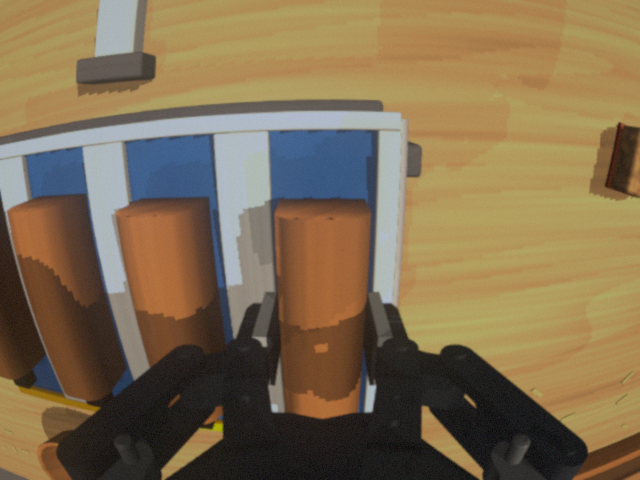

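Centred: bay 0 spans cols 270–376 and the blank sits at 323. I'll lower to the floor and release.

Emit:
{"method": "arm_command", "body": {
  "increments": [
    [[0.3,0,0,0],[0.2,0,0,0],[0.15,0,0,0],[0,0,0,0]]
  ]
}}

```text
time: 91.72
eef_pos: [0.562, 0.0192, 0.0772]
tcp_rot: [0.019, 0.707, -0.019, 0.707]
contact_force: [0.3, -0.6, -1.4]
opening: 0.404
```

Emit:
{"method": "arm_command", "body": {
  "increments": [
    [[0,0,0,0],[0,0,0,0],[0,0,0,0],[-1,0,0,0],[-3,0,0,0],[-4,0,0,0],[-4,0,0,0],[0,0,0,0]]
  ],
  "grip": 5
}}

```text
time: 92.72
eef_pos: [0.5648, 0.0189, 0.2029]
tcp_rot: [0.019, 0.703, -0.02, 0.71]
contact_force: [-0.2, -0.2, 0.1]
opening: 0.584
```

Emit:
{"method": "arm_command", "body": {
  "increments": [
    [[-2,0,0,0],[0,4,0,0],[0,4,0,0],[0,4,0,0],[0,4,0,0],[0,4,0,0],[0,4,0,0],[0,0,0,0]]
  ]
}}

```text
time: 93.72
eef_pos: [0.5744, 0.2611, 0.2167]
tcp_rot: [0.018, 0.708, -0.018, 0.706]
contact_force: [0.6, 0.3, -0.1]
opening: 0.585
```

```bash
python3 look.py s47 220 380 90 360;python3 -c "
from h import *
im,s=grab('top','t47')
cv2.imwrite('pics/t47c.png',cv2.resize(im[140:280,310:530],None,fx=3.6,fy=3.6,interpolation=cv2.INTER_CUBIC))"
```

```text
t 93.72 pos [0.5744 0.2611 0.2167] xax [-0.002 -0.    -1.   ] yax [ 0.051  0.999 -0.   ] F [ 0.6  0.3 -0.1] op 0.585
```

View pics/s47c.png

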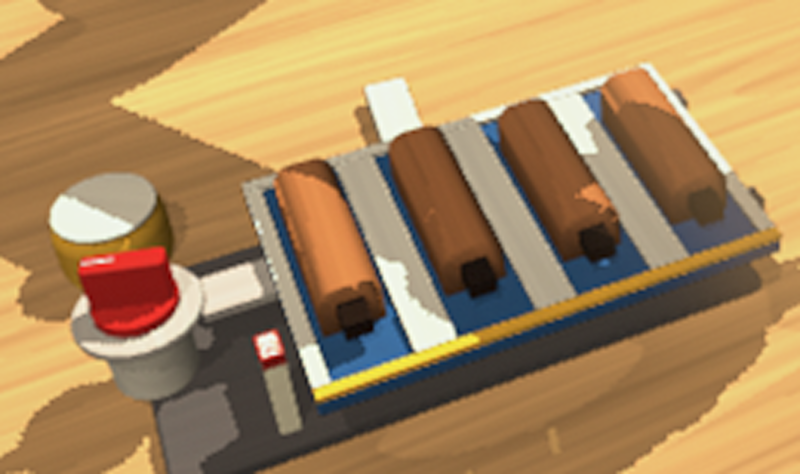

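View pics/t47c.png

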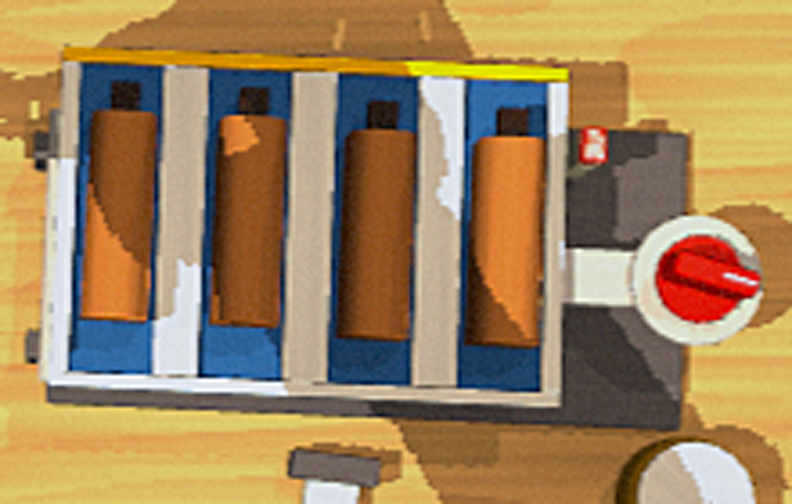

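Run:
```python
from h import *
k=800/270
T=lambda x,y:("top",(140+y/3.6,310+x/3.6))
S=lambda x,y:("scene",(220+y/k,90+x/k))
c={"NR":(T(557,405),S(243,185)),"NL":(T(43,382),S(648,65)),"FR":(T(568,70),S(316,394)),"FL":(T(65,48),S(778,232))}
P={n:tri(v) for n,v in c.items()}
for n in P: print(n,P[n][0].round(4),P[n][1].round(4))
for a,b in (("NL","NR"),("FL","FR")):
    d=P[b][0]-P[a][0];print(np.linalg.norm(d),"tilt",-d[2]/np.linalg.norm(d[:2]))
# image comparison of frame with just after knob release
a=cv2.imread("pics/s5.png");b=cv2.imread("pics/s47.png")
x=np.hstack([cv2.resize(i[260:370,165:245],None,fx=5,fy=5,interpolation=cv2.INTER_CUBIC) for i in (a,b)]);cv2.imwrite("pics/cmp.png",x)
for n,p in (("block",(236,223)),):print(onplane("top",p,.026))
for q,z in (("sanding_block",0),("dowel_gauge",0),("wax_tin",0)):
    optics.read_camera("top");print(q,[(np.round(d["at"]),round(d["conf"],2)) for d in optics.place_of("top",q)])
```

```text
NR [ 0.4686 -0.217   0.0675] 0.0015
NL [0.4815 0.0586 0.0678] 0.0016
FR [ 0.6513 -0.226   0.0706] 0.002
FL [0.6649 0.0473 0.0715] 0.0007
0.2759478358192024 tilt 0.0010383627944118028
0.2736083088259409 tilt 0.003048297863884128
[0.50549341 0.26039357 0.026     ]
sanding_block [(array([232., 224.]), 0.54)]
dowel_gauge [(array([291., 400.]), 0.56)]
wax_tin [(array([281., 498.]), 0.84), (array([209., 393.]), 0.18)]
```

View pics/cmp.png

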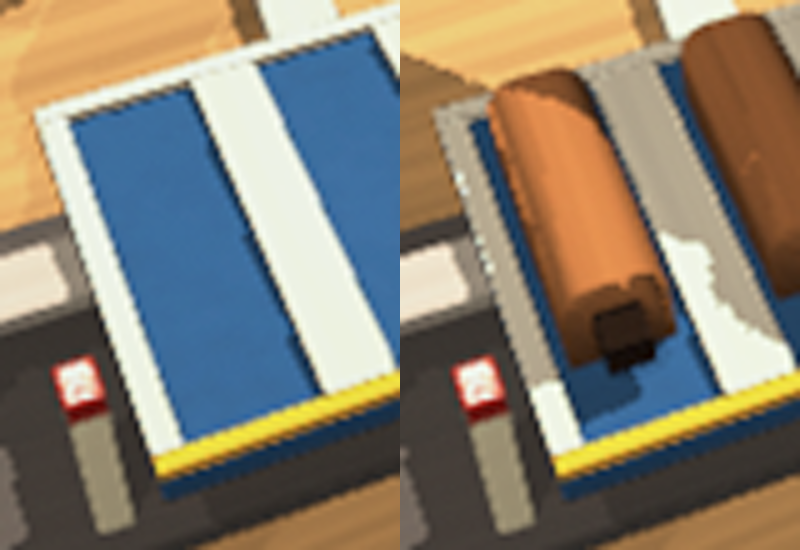

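```bash
python3 -c "
from h import *
st();print(ctrl.sign_off())"
```

```text
t 94.12 pos [0.5753 0.2579 0.2174] xax [ 0. -0. -1.] yax [ 0.056  0.998 -0.   ] F [-0.3 -0.  -1.2] op 0.588
the job is handed in; nothing more can be done
None
```

I levelled the blue table first, then laid all four blanks in their own bays, flat side down with tabs towards the yellow strip, and handed the job in at about 94 s. No verdict was reported.

**Levelling:** I turned the red knob about 3.15 rad clockwise in one grip. The table did not move when I let go.

**Placing:**
- The blank that started flat side down went straight into bay 3.
- The flat-up blank slipped out of a loosened grip once and dropped about 9 cm onto the bench. I then tilted it against the table's hinge-side rim, pushed it over onto its flat side and put it in bay 2.
- The near standing blank was toppled where it stood and put in bay 1.
- The other standing blank was carried clear of the sanding block, toppled and put in bay 0. I left the turquoise look-alike alone.

**Last checks:**
- **Tilt:** the table frame's corners, measured from two cameras, gave 0.001–0.003 rad after placing. The same measurement right after levelling gave 0.006–0.010 rad. Both are inside the 0.025 rad limit, and the table looked the same in before and after pictures. An early tilt estimate from the detection network was too noisy to use.
- **Blanks:** the top view puts each blank within about 10 mm of its bay point, clear of the slats. I did not measure each blank's height above the floor; I judged it from the pictures and the lowering heights.
- **Bystanders:** the sanding block, gauge and wax tin are where they started, within detector noise.
- **Gripper:** it is open, above the bench and touching nothing.

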